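# Hook the key out of the slotted stand

### The job

A key has slid into one of the two narrow slots of the wooden stand; a metal hair slide lies in the other. Pick up the hooked pick by its wooden handle, lower its toe into the slot behind the key and drag the key out through the open end until all of it lies flat on the dresser just in front of the stand, then set the pick down standing on the flat base of its handle and let go. Do not touch the key with the gripper, and leave the hair slide where it is.

Things in the scene. Friction and masses are not known exactly. Their poses are not given: they have to be found in the camera images.
- hook: Hooked pick, 130 g: mid-brown wooden block handle (80 long, 26 wide, 40 mm high) standing on its flat base. Origin: centre of the handle's underside; z up, +x towards the hook. A 6 mm steel shank leaves the front, runs level 43 to 49 mm above the base, bends down 170 mm ahead of the origin to a flat toe. Balances 10 mm ahead of the origin.
- toe (a point): Middle of the lower edge of the pick's flat steel toe (5 mm thick along x, 14 mm wide along y, 22 mm tall): 170 mm ahead of the pick's origin and 1.5 mm above its base level; axes as the pick's.
- key: Steel key lying flat in one slot: 60 mm long, 8 mm thick, 30 g, a ring bow 22 mm across and a 6 mm wide blade with two teeth. Origin: under the bow's centre; z up; the blade's end is 49 mm away along -x, the bow's round end 11 mm along +x. It starts with the bow towards the slot's closed end.
- stand: Dark wooden stand, fixed, 142 x 104 x 26 mm high. Origin: on the dresser top, mid width and mid slot length; x along its slots. Two slots, 130 mm long (x -65 to +65), 30 mm wide, centred at y = +25 and -25 mm, open on top and at the -x end (facing about to the robot's left), closed at +x; their floor is the dresser top, z = 0.
- slide: Steel hair slide, a flat stepped bar 62 x 15 x 8 mm lying along the other slot, loose. Origin: centre of its underside; x along its length, z up.
Mind the look-alikes: they are no part of the job. Leave any orange or red look-alike of the stand alone.

How it is judged:
By the outcome, as a careful person would: the job done as asked, in the order asked, and still so for the second after the job is handed in, with the robot touching nothing.
It also fails if it takes over 40 s, if anything falls off the work surface, if the arm or the gripper's body presses on something with over 40 N, if the wrist force passes 120 N, or if a joint passes its speed limit or range.

### The arm

A 6-joint arm with a two-finger parallel gripper is mounted at the origin on the work surface. World frame = base frame: x ahead of the robot, y to its left, z up, the work surface at z = 0. Lengths are in m, angles in rad, forces in N, time in s.
With the tool pointing down it reaches from about 0.35 to 0.85 m from the base axis. Payload 8.1 kg.
Tool frame: the origin (TCP) lies at the very end of the fingers, on their centre line; the grasp point (between the pads) lies 19 mm behind it; z points along the fingers, x is the direction in which the jaws open and shut, and the axes are right-handed (so a half turn about z gives the same grasp; the last joint's range is limited). The gripper opens to 85 mm and grips with 20 to 120 N. Pads are 22 mm wide; open, the fingers measure 114 mm over their backs; the gripper's body (76 mm by 85 mm) begins 54 mm behind the grasp point. The pads swing forward as they close: fully open they stand 13 mm farther back than shut.
Start: joints at [1.059, 0.13, 1.488, -0, 1.523, -0.085], TCP at [0.248, 0.546, 0.231] pointing down, gripper open.
Joint ranges: [-2.96, 2.96], [-0.89, 2.26], [0.02, 2.5], [-1.34, 4.48], [0, 2.73], [-2.66, 2.66]. Speed limits (rad/s): [2.39, 2.39, 2.79, 3.14, 3.14, 3.14].

### API

Orientations are given as a unit quaternion [w, x, y, z].
In Python, from bench import * gives the robot as it stands. The module is installed in compiled form; this text tells all that it offers.
- The arm moves only by the tool jog_arm, never from a script. Its argument "steps" is a list of rows, each an object of numbers: "tx", "ty", "tz": the shift along the tool's x, y, z in units of 30 mm (1.0 is 30 mm); "rx", "ry", "rz": the turn, a rotation vector about the tool's x, y, z in units of 8 degrees (1.0 is 8 degrees); "hand": the finger opening in mm, from 0 to 85.4. A call has 1 to 5 rows; each row shifts and turns the pose as measured when the row begins, along the tool's axes as they then stand; what a row does not reach is not made up. A row lasts 1/10 s, in which the tool goes at most 50 mm and 8.59 degrees, less where a joint would pass 70% of its speed; a pose out of reach is approached as far as the arm can. A call is refused whole if a number of a shift passes 1 or a number of a turn 1, either way. A call with a gripper value outside its range is refused whole. The fingers move at their own pace and stop on an object; "force" is the grip in N (left out, the last holds). Time passes only in rows, so rows that do not move let the fingers close. It gives the time, the measured TCP pose, the force and the opening at its end, in the units of the state.
- sense(): the state, without advancing time (a new reading comes with each control period).
- snapshot(name): name is "scene" or "top" or "wrist"; returns a dict with "image" (400x640x3 uint8, red, green, blue), "fx", "fy", "cx", "cy" (pixels), "position" and "attitude" of the camera in the world. Camera axes: x right, y down, z forward; pixel columns grow to the right and rows downward; lengths in m; the calibration is good to about 2 mm. A picture is of the moment at which its call begins. There is no depth.
- finish_job(): hands the job in, once; it reports no verdict.
Trained networks look in a picture, given as the dict that the camera call returned (one of the last four; its "shot" number tells which), for a name from the list of things; names that differ only in an ending like _2 or _b are one class to them, and where a whole thing is asked for, a point or a joint stands for the part that bears it (a point fixed in the world has none). Each returns a list of dicts, best first, with "score" (0 to 1); they miss things now and then, are a little off and sometimes report something else, mostly with a low value. They report only what shows in the picture. A call takes as long as a camera call. They do not tell look-alikes from the thing itself.
- find_in(name, picture): "box" ([left, top, right, bottom] in pixels, round what is visible of it).
The state is a dict: "clock": time; "joint_pos": joint angles; "qvel": joint speeds; "joint_torque": joint torques, N m; "position": TCP position; "tcp_rot": TCP orientation; "wrist_force": force on the tool from outside, world axes, zero at the start; "wrist_torque": the same for the moment, N m; "gripper_width": finger opening in m.
Only numpy, scipy, OpenCV 4.12 (cv2) and the standard library are available. Lean on these libraries where they do the work, as an engineer would, in place of code of your own. Each camera call takes 0.05 s, during which the arm holds its last target.

## Working session

There is one attempt and no reset: what is moved stays moved. The work goes in short steps, Python scripts to look and compute and a tool call to move; the robot and the scene stay as the last step left them, time stands still between calls to the robot, and variables do not carry over. Pictures are saved under pics/ and viewed, and the job is handed in when it is done.

Besides the shell and the picture viewer there is one more tool, called after "Request:" as name([rows], argument=value, ...), one row to a line, values as JSON. jog_arm: Moves the arm, as the interface text tells. Its arguments: {"type":"object","properties":{"steps":{"type":"array"},"force":{"type":"number"}},"required":["steps"]}

```bash
mkdir -p pics
cat > h.py <<'E'
from bench import *
import numpy as np, cv2
from scipy.spatial.transform import Rotation as R
def save(p,n): cv2.imwrite(f'pics/{n}.png',p['image'][:,:,::-1])
def Rc(p):
    a=np.array(p['attitude'],float)
    return a if a.shape==(3,3) else R.from_quat(a,scalar_first=True).as_matrix()
def ray(p,u,v,z):
    d=Rc(p)@np.array([(u-p['cx'])/p['fx'],(v-p['cy'])/p['fy'],1]); o=np.array(p['position']); return o+d*(z-o[2])/d[2]
def proj(p,X):
    c=Rc(p).T@(np.array(X,float)-np.array(p['position'])); return np.array([p['fx']*c[0]/c[2]+p['cx'],p['fy']*c[1]/c[2]+p['cy']])
E
python3 - <<'E'
from h import *
for n in ('scene','top'):
    p=snapshot(n); save(p,n+'0'); print(n,p['position'],p['attitude'],p['fx'])
    for o in ('hook','toe','key','stand','slide'):
        for d in find_in(o,p)[:4]: print(o,d['score'],np.round(d['box']))
print(sense())
E
```

```text
scene [ 1.32732411 -0.05978292  1.15619557] [-0.22281879  0.67636701  0.66440907 -0.22680399] 480.6731672322208
hook 0.94 [361. 190. 439. 216.]
toe 0.89 [373. 196. 437. 213.]
stand 0.94 [168. 154. 223. 194.]
stand 0.76 [240. 170. 290. 205.]
stand 0.65 [254. 217. 307. 255.]
top [ 0.3682524  -0.07629265  0.86898575] [ 0.05657433 -0.69858751  0.71161942 -0.04870977] 372.58521811616663
hook 0.62 [167. 194. 265. 215.]
toe 0.9 [166. 189. 264. 217.]
key 0.18 [167. 193. 265. 214.]
stand 0.94 [334. 134. 400. 185.]
stand 0.91 [453. 227. 534. 293.]
stand 0.71 [360. 208. 433. 266.]
{'clock': 0.6, 'joint_pos': array([ 1.05862826e+00,  1.30357647e-01,  1.48817021e+00,  2.39629919e-05,
        1.52301014e+00, -8.54373450e-02]), 'qvel': array([-3.94784834e-04,  6.50113434e-04,  8.56013073e-05, -6.25310448e-04,
        2.32415564e-03,  4.66287201e-04]), 'joint_torque': array([-1.62995711e-04, -5.68953466e+01, -5.00599480e+01, -2.88908234e-05,
        1.41826789e-03,  1.39437986e-05]), 'position': array([0.24833937, 0.5462141 , 0.23133392]), 'tcp_rot': array([-2.33592054e-05,  8.40802581e-01,  5.41341869e-01,  1.85622575e-05]), 'wrist_force': array([-0.00803243, -0.17545873,  0.02174577]), 'wrist_torque': array([0.00200431, 0.00607932, 0.02799697]), 'gripper_width': 0.0853778219719836}
```

View pics/scene0.png

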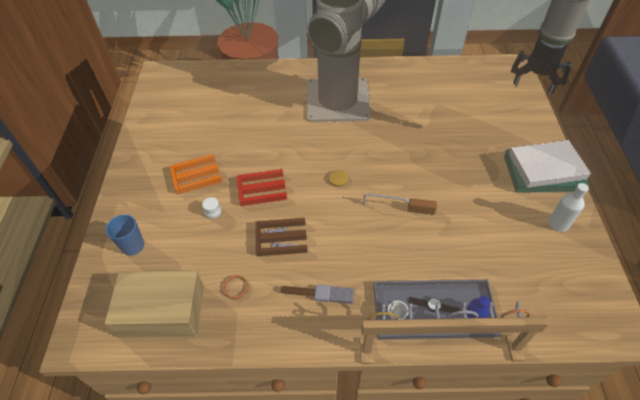

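View pics/top0.png

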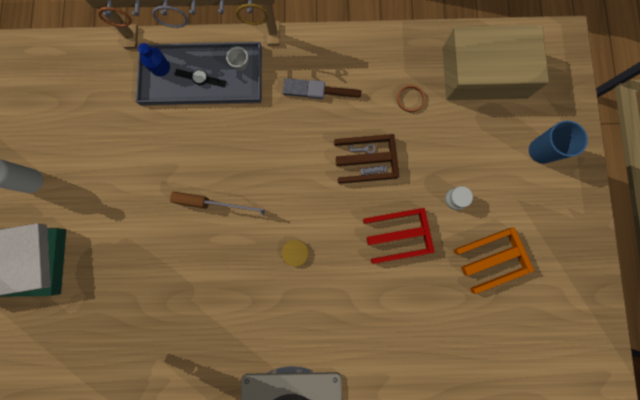

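The scene shows three stands: dark brown (top px 367,160), red (400,237) and orange (495,262). The hook is at (215,203); a brush with a wooden handle at (320,90) could be mistaken for it. I choose the dark stand and the hook at (215,203), and check both in a close crop.

Run:
```python
from h import *
p=snapshot('top'); im=p['image'][:,:,::-1]
a=cv2.resize(im[125:195,325:410],None,fx=8,fy=8,interpolation=cv2.INTER_CUBIC)
b=cv2.resize(im[180:225,160:275],None,fx=6.9,fy=6.9,interpolation=cv2.INTER_CUBIC)
cv2.imwrite('pics/c1.png',a);cv2.imwrite('pics/c2.png',b)
p=snapshot('scene'); im=p['image'][:,:,::-1]
cv2.imwrite('pics/c3.png',cv2.resize(im[210:265,245:315],None,fx=8,fy=8,interpolation=cv2.INTER_CUBIC))
cv2.imwrite('pics/c4.png',cv2.resize(im[180:225,350:450],None,fx=8,fy=8,interpolation=cv2.INTER_CUBIC))
```

```text
(no output)
```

View pics/c1.png

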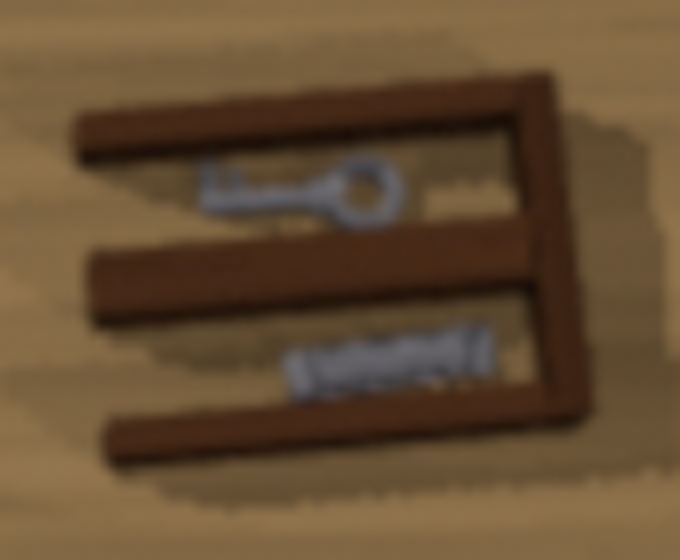

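View pics/c2.png

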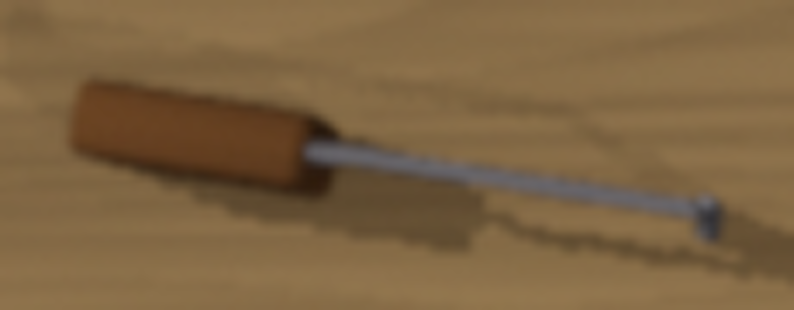

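View pics/c3.png

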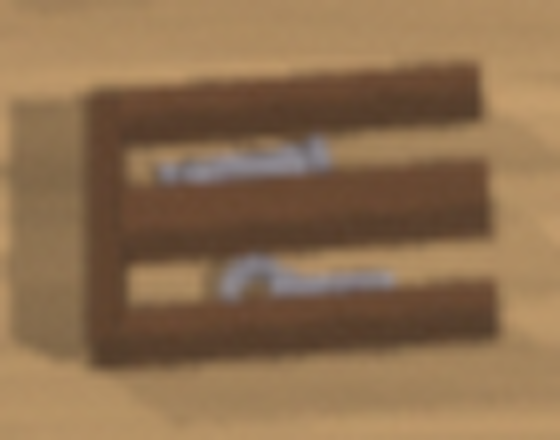

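View pics/c4.png

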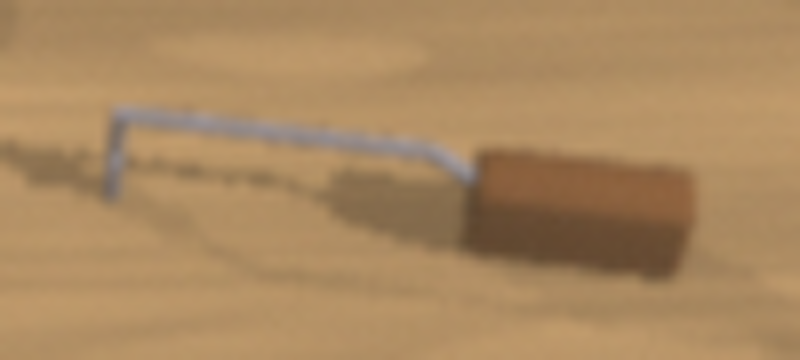

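```bash
cat > fit.py <<'E'
from h import *
from scipy.optimize import least_squares
def pts(pose,L):
    x,y,t=pose; L=np.array(L,float); c,s=np.cos(t),np.sin(t)
    return np.c_[x+c*L[:,0]-s*L[:,1],y+s*L[:,0]+c*L[:,1],L[:,2]]
def fit(obs,x0):  # obs list of (cam,[local],[px])
    f=lambda q:np.concatenate([(proj(p,X)-np.array(u)) for p,L,U in obs for X,u in zip(pts(q,L),U)])
    r=least_squares(f,x0); return r.x,f(r.x).reshape(-1,2)
E
python3 - <<'E'
from fit import *
T=snapshot('top');S=snapshot('scene')
def c(u,k,o): return (np.array(u,float)+.5)/k-.5+np.array(o)
a=lambda u:c(u,8,(325,125)); b=lambda u:c(u,6.9,(160,180)); e=lambda u:c(u,8,(245,210)); g=lambda u:c(u,8,(350,180))
z=.026
SL=[(-.065,.052,z),(.077,.052,z),(.077,-.052,z),(-.065,-.052,z)]
oT=(T,SL,[a(u) for u in [(78,115),(552,72),(588,408),(105,422)]])
oS=(S,SL,[e(u) for u in [(497,282),(90,335),(95,92),(480,65)]])
for o in ([oT],[oS],[oT,oS]):
    q,r=fit(o,[.45,-.2,-1.57]);print('stand',np.round(q,4),np.round(r,1).tolist())
sx=q
# hook: toe bottom and handle top corners
h=.04
oT=(T,[(-.04,.013,h),(-.04,-.013,h),(.17,0,.046)],[b(u) for u in [(92,80),(72,150),(708,205)]])
oS=(S,[(-.04,.013,h),(.04,.013,h),(.17,0,.046),(.17,0,.0015)],[g(u) for u in [(690,222),(468,198),(118,110),(112,195)]])
for o in ([oT],[oS],[oT,oS]):
    q,r=fit(o,[.42,.2,-1.57]);print('hook',np.round(q,4),np.round(r,1).tolist())
kb=ray(T,*a((365,192)),.008);kt=ray(T,*a((202,185)),.008);ke=ray(T,*a((406,190)),.008)
s=ray(T,*a((388,362)),.008); sl=ray(T,*a((286,375)),.008); sr=ray(T,*a((492,345)),.008)
x,y,t=sx
for n,P in dict(bow=kb,tip=kt,bowend=ke,slide=s,sl=sl,sr=sr).items():
    d=P[:2]-[x,y]; print(n,np.round(P,4),np.round([np.cos(t)*d[0]+np.sin(t)*d[1],-np.sin(t)*d[0]+np.cos(t)*d[1]],4))
kb=ray(S,*e((248,275)),.008);print(kb)
E
```

```text
stand [ 0.5888 -0.1728 -1.5247] [[-0.5, -2.4], [0.7, -1.0], [0.5, 0.5], [-0.7, 2.7]]
stand [ 0.584  -0.1702 -1.4872] [[0.9, 2.0], [0.0, 0.0], [-1.1, -0.7], [0.1, -1.6]]
stand [ 0.5871 -0.1717 -1.511 ] [[-1.2, -1.3], [-0.1, -0.7], [0.3, 0.7], [-0.9, 3.8], [-0.0, 3.5], [-1.0, 0.5], [-1.3, -0.4], [0.1, -0.3]]
hook [ 0.4948  0.226  -1.7363] [[-0.3, -0.6], [0.2, 0.5], [0.1, 0.1]]
hook [ 0.4949  0.2315 -1.7439] [[0.5, 0.2], [0.2, -0.2], [-0.3, 0.7], [-0.4, -0.8]]
hook [ 0.495   0.2284 -1.7397] [[-1.4, -0.7], [-0.9, 0.4], [-1.0, 0.2], [-0.6, 0.2], [-0.8, -0.1], [-1.3, 0.9], [-1.5, -0.6]]
bow [ 0.612  -0.1919  0.008 ] [0.0217 0.0237]
tip [ 0.6152 -0.1435  0.008 ] [-0.0264  0.0297]
bowend [ 0.6123 -0.2041  0.008 ] [0.0339 0.0233]
slide [ 0.5602 -0.1967  0.008 ] [ 0.0234 -0.0283]
sl [ 0.5569 -0.1665  0.008 ] [-0.0069 -0.0298]
sr [ 0.5647 -0.2275  0.008 ] [ 0.0544 -0.0257]
[ 0.60792122 -0.19173389  0.008     ]
```

Run:
```python
from fit import *
T=snapshot('top');S=snapshot('scene')
def c(u,k,o): return (np.array(u,float)+.5)/k-.5+np.array(o)
a=lambda u:c(u,8,(325,125)); e=lambda u:c(u,8,(245,210))
z=.026
SL=[(-.065,.052,z),(.077,.052,z),(.077,-.052,z),(-.065,-.052,z)]
oT=(T,SL,[a(u) for u in [(78,115),(552,72),(590,416),(106,457)]])
oS=(S,SL,[e(u) for u in [(497,308),(90,337),(95,92),(480,65)]])
for o in ([oT],[oS],[oT,oS]):
    q,r=fit(o,[.45,-.2,-1.57]);print('stand',np.round(q,4),np.round(r,1).tolist())
qT,_=fit([oT],q); print(qT)
x,y,t=q
for n,u in dict(bow=(365,192),tip=(202,185),bowend=(406,190),slide=(388,362),sl=(286,375),sr=(492,345)).items():
    P=ray(T,*a(u),.008)
    d=P[:2]-[x,y]; print(n,np.round(P,4),np.round([np.cos(t)*d[0]+np.sin(t)*d[1],-np.sin(t)*d[0]+np.cos(t)*d[1]],4))
def ov(p,nm,box,k):
    im=p['image'][:,:,::-1].copy();x0,y0,x1,y1=box
    im=cv2.resize(im[y0:y1,x0:x1],None,fx=k,fy=k,interpolation=cv2.INTER_CUBIC)
    def poly(L,col):
        P=[((proj(p,X)-[x0,y0]+.5)*k-.5) for X in pts(q,L)]
        cv2.polylines(im,[np.int32(np.round(P))],True,col,1)
    poly(SL,(0,255,0))
    for s in(1,-1):
        for zz,cc in((.026,(255,255,0)),(0,(0,255,255))): poly([(-.065,s*.025-.015,zz),(.065,s*.025-.015,zz),(.065,s*.025+.015,zz),(-.065,s*.025+.015,zz)],cc)
    cv2.imwrite(f'pics/{nm}.png',im)
ov(T,'o1',(325,125,410,195),8);ov(S,'o2',(245,210,315,265),8)
```

```text
stand [ 0.5854 -0.1729 -1.506 ] [[-0.8, -0.5], [0.4, -0.1], [0.7, 0.3], [-0.3, 0.3]]
stand [ 0.5871 -0.1701 -1.5105] [[0.5, 0.3], [-0.4, 0.2], [-0.7, -0.3], [0.6, -0.3]]
stand [ 0.5859 -0.1718 -1.5076] [[-1.2, -0.7], [-0.1, -0.3], [0.2, 0.1], [-0.8, 0.0], [-0.0, -0.2], [-1.0, -0.1], [-1.4, -0.6], [-0.0, -0.7]]
[ 0.58537241 -0.17290463 -1.50596474]
bow [ 0.612  -0.1919  0.008 ] [0.0217 0.0248]
tip [ 0.6152 -0.1435  0.008 ] [-0.0264  0.031 ]
bowend [ 0.6123 -0.2041  0.008 ] [0.0339 0.0243]
slide [ 0.5602 -0.1967  0.008 ] [ 0.0232 -0.0273]
sl [ 0.5569 -0.1665  0.008 ] [-0.0071 -0.0286]
sr [ 0.5647 -0.2275  0.008 ] [ 0.0543 -0.0247]
```

View pics/o1.png

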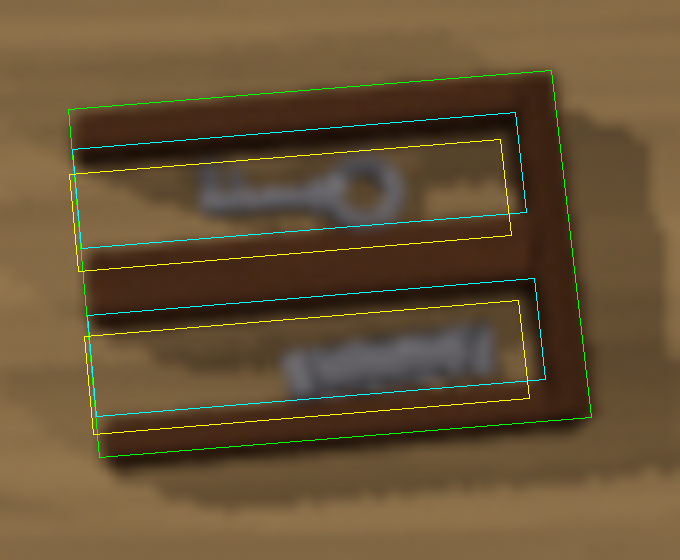

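View pics/o2.png

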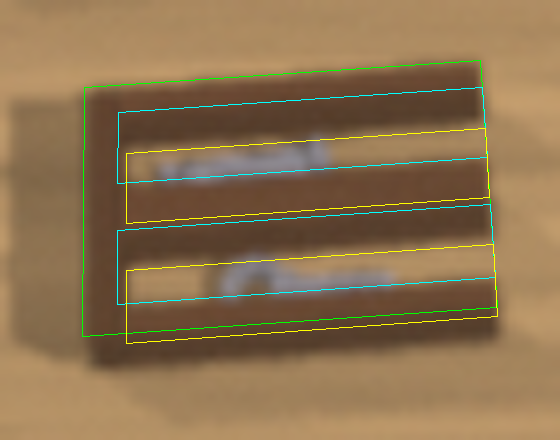

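```bash
cat > plan.py <<'E'
from h import *
def plan(pos,yawx,n=1,cap=1.0):
    """pos target TCP, yawx = world angle(rad) of tool x; tool down. prints total tool-axis need & n-row plan"""
    s=sense(); r=R.from_quat(s['tcp_rot'],scalar_first=True); p=np.array(s['position'])
    c,si=np.cos(yawx),np.sin(yawx)
    M=np.array([[c,si,0],[si,-c,0],[0,0,-1]]).T
    Rt=R.from_matrix(M); rv=(r.inv()*Rt).as_rotvec()
    print('t',round(s['clock'],2),'pos',np.round(p,4),'yaw',np.round(np.degrees(np.arctan2(r.as_matrix()[1,0],r.as_matrix()[0,0])),2),'need mm',np.round((np.array(pos)-p)*1e3,1),'rotdeg',np.round(np.degrees(rv),2),'F',np.round(s['wrist_force'],1),'w',round(s['gripper_width'],4))
    print('units now-tool', np.round(r.inv().apply(np.array(pos)-p)/.03,2), np.round(np.degrees(rv)/8,2))
    cur=r
    for k in range(n):
        d=(np.array(pos)-p)/(n-k); t=cur.inv().apply(d)/.03; rr=(cur.inv()*Rt).as_rotvec()/(n-k); 
        print(dict(zip(('tx','ty','tz','rx','ry','rz'),np.round(np.r_[t,np.degrees(rr)/8],2).tolist())))
        p=p+d; cur=cur*R.from_rotvec(rr)
HK=np.array([.495,.2284]); HT=-1.7397
def hk(a): return HK+a*np.array([np.cos(HT),np.sin(HT)])
ST=np.array([.5859,-.1718]); STT=-1.5076
def st(x,y):
    c,s=np.cos(STT),np.sin(STT); return ST+[c*x-s*y,s*x+c*y]
E
python3 - <<'E'
from plan import *
plan([*hk(.008),.15],HT+np.pi/2,15)
E
```

```text
t 0.9 pos [0.2483 0.5462 0.2313] yaw 65.55 need mm [ 245.3 -325.7  -81.3] rotdeg [-0.   -0.   75.22] F [0.5 0.4 0.2] w 0.085
units now-tool [-6.5  11.94  2.71] [-0.  -0.   9.4]
{'tx': -0.43, 'ty': 0.8, 'tz': 0.18, 'rx': -0.0, 'ry': -0.0, 'rz': 0.63}
{'tx': -0.36, 'ty': 0.83, 'tz': 0.18, 'rx': -0.0, 'ry': -0.0, 'rz': 0.63}
{'tx': -0.29, 'ty': 0.86, 'tz': 0.18, 'rx': -0.0, 'ry': -0.0, 'rz': 0.63}
{'tx': -0.21, 'ty': 0.88, 'tz': 0.18, 'rx': -0.0, 'ry': -0.0, 'rz': 0.63}
{'tx': -0.13, 'ty': 0.9, 'tz': 0.18, 'rx': -0.0, 'ry': -0.0, 'rz': 0.63}
{'tx': -0.06, 'ty': 0.9, 'tz': 0.18, 'rx': -0.0, 'ry': -0.0, 'rz': 0.63}
{'tx': 0.02, 'ty': 0.91, 'tz': 0.18, 'rx': -0.0, 'ry': -0.0, 'rz': 0.63}
{'tx': 0.1, 'ty': 0.9, 'tz': 0.18, 'rx': -0.0, 'ry': -0.0, 'rz': 0.63}
{'tx': 0.18, 'ty': 0.89, 'tz': 0.18, 'rx': -0.0, 'ry': -0.0, 'rz': 0.63}
{'tx': 0.26, 'ty': 0.87, 'tz': 0.18, 'rx': -0.0, 'ry': -0.0, 'rz': 0.63}
{'tx': 0.33, 'ty': 0.84, 'tz': 0.18, 'rx': -0.0, 'ry': -0.0, 'rz': 0.63}
{'tx': 0.41, 'ty': 0.81, 'tz': 0.18, 'rx': -0.0, 'ry': -0.0, 'rz': 0.63}
{'tx': 0.48, 'ty': 0.77, 'tz': 0.18, 'rx': -0.0, 'ry': -0.0, 'rz': 0.63}
{'tx': 0.54, 'ty': 0.73, 'tz': 0.18, 'rx': -0.0, 'ry': -0.0, 'rz': 0.63}
{'tx': 0.6, 'ty': 0.68, 'tz': 0.18, 'rx': -0.0, 'ry': -0.0, 'rz': 0.63}
```

Request:
jog_arm([
  {"tx": -0.4, "ty": 0.8, "tz": 0, "rz": 0.6},
  {"tx": -0.36, "ty": 0.83, "rz": 0.63},
  {"tx": -0.3, "ty": 0.86, "rz": 0.63},
  {"tx": -0.2, "ty": 0.88, "rz": 0.63},
  {"tx": -0.13, "ty": 0.9, "rz": 0.63},
])

```text
invalid input
```

Request:
jog_arm([
  {"tx": -0.06, "ty": 0.9, "tz": 0.2, "rz": 0.63},
  {"tx": 0.02, "ty": 0.9, "tz": 0.2, "rz": 0.63},
  {"tx": 0.1, "ty": 0.9, "tz": 0.2, "rz": 0.63},
  {"tx": 0.18, "ty": 0.89, "tz": 0.2, "rz": 0.63},
  {"tx": 0.26, "ty": 0.87, "tz": 0.2, "rz": 0.63},
])

```text
invalid input
```

Run:
```python
from plan import *
plan([*hk(.008),.15],HT+np.pi/2,5)
```

```text
t 0.9 pos [0.2483 0.5462 0.2313] yaw 65.55 need mm [ 245.3 -325.7  -81.3] rotdeg [-0.   -0.   75.22] F [0.5 0.4 0.2] w 0.085
units now-tool [-6.5  11.94  2.71] [-0.  -0.   9.4]
{'tx': -1.3, 'ty': 2.39, 'tz': 0.54, 'rx': -0.0, 'ry': -0.0, 'rz': 1.88}
{'tx': -0.64, 'ty': 2.64, 'tz': 0.54, 'rx': -0.0, 'ry': -0.0, 'rz': 1.88}
{'tx': 0.07, 'ty': 2.72, 'tz': 0.54, 'rx': -0.0, 'ry': -0.0, 'rz': 1.88}
{'tx': 0.78, 'ty': 2.61, 'tz': 0.54, 'rx': -0.0, 'ry': -0.0, 'rz': 1.88}
{'tx': 1.43, 'ty': 2.31, 'tz': 0.54, 'rx': -0.0, 'ry': -0.0, 'rz': 1.88}
```

Perhaps every row must carry all seven fields.

Request:
jog_arm([
  {"tx": -0.4, "ty": 0.8, "tz": 0, "rx": 0, "ry": 0, "rz": 0.6, "hand": 85},
  {"tx": -0.36, "ty": 0.83, "tz": 0, "rx": 0, "ry": 0, "rz": 0.63, "hand": 85},
  {"tx": -0.3, "ty": 0.86, "tz": 0, "rx": 0, "ry": 0, "rz": 0.63, "hand": 85},
  {"tx": -0.2, "ty": 0.88, "tz": 0, "rx": 0, "ry": 0, "rz": 0.63, "hand": 85},
  {"tx": -0.13, "ty": 0.9, "tz": 0, "rx": 0, "ry": 0, "rz": 0.63, "hand": 85},
])

```text
clock: 1.4
position: [0.3307, 0.4376, 0.231]
tcp_rot: [-0.001, 0.939, 0.343, -0.0]
wrist_force: [0.5, -0.6, -1.2]
gripper_width: 0.0852
```

Run:
```python
from plan import *
plan([*hk(.008),.15],HT+np.pi/2,10)
```

```text
t 1.4 pos [0.3307 0.4376 0.231 ] yaw 40.07 need mm [ 162.9 -217.   -81. ] rotdeg [-7.000e-02  1.000e-02  4.975e+01] F [ 0.5 -0.6 -1.2] w 0.0852
units now-tool [-0.5   9.04  2.69] [-0.01  0.    6.22]
{'tx': -0.05, 'ty': 0.9, 'tz': 0.27, 'rx': -0.0, 'ry': 0.0, 'rz': 0.62}
{'tx': 0.03, 'ty': 0.9, 'tz': 0.27, 'rx': -0.0, 'ry': 0.0, 'rz': 0.62}
{'tx': 0.11, 'ty': 0.9, 'tz': 0.27, 'rx': -0.0, 'ry': 0.0, 'rz': 0.62}
{'tx': 0.18, 'ty': 0.89, 'tz': 0.27, 'rx': -0.0, 'ry': 0.0, 'rz': 0.62}
{'tx': 0.26, 'ty': 0.87, 'tz': 0.27, 'rx': -0.0, 'ry': 0.0, 'rz': 0.62}
{'tx': 0.33, 'ty': 0.84, 'tz': 0.27, 'rx': -0.0, 'ry': 0.0, 'rz': 0.62}
{'tx': 0.41, 'ty': 0.81, 'tz': 0.27, 'rx': -0.0, 'ry': 0.0, 'rz': 0.62}
{'tx': 0.47, 'ty': 0.77, 'tz': 0.27, 'rx': -0.0, 'ry': 0.0, 'rz': 0.62}
{'tx': 0.54, 'ty': 0.73, 'tz': 0.27, 'rx': -0.0, 'ry': 0.0, 'rz': 0.62}
{'tx': 0.6, 'ty': 0.68, 'tz': 0.27, 'rx': -0.0, 'ry': 0.0, 'rz': 0.62}
```

Request:
jog_arm([
  {"tx": -0.05, "ty": 0.9, "tz": 0.27, "rx": 0, "ry": 0, "rz": 0.62, "hand": 85},
  {"tx": 0.03, "ty": 0.9, "tz": 0.27, "rx": 0, "ry": 0, "rz": 0.62, "hand": 85},
  {"tx": 0.1, "ty": 0.9, "tz": 0.27, "rx": 0, "ry": 0, "rz": 0.62, "hand": 85},
  {"tx": 0.18, "ty": 0.89, "tz": 0.27, "rx": 0, "ry": 0, "rz": 0.62, "hand": 85},
  {"tx": 0.26, "ty": 0.87, "tz": 0.27, "rx": 0, "ry": 0, "rz": 0.62, "hand": 85},
])

```text
clock: 1.9
position: [0.4151, 0.3246, 0.1917]
tcp_rot: [-0.002, 0.992, 0.124, 0.002]
wrist_force: [0.8, 1.0, 0.3]
gripper_width: 0.0851
```

Request:
jog_arm([
  {"tx": 0.3, "ty": 0.84, "tz": 0.27, "rx": 0, "ry": 0, "rz": 0.62, "hand": 85},
  {"tx": 0.4, "ty": 0.81, "tz": 0.27, "rx": 0, "ry": 0, "rz": 0.62, "hand": 85},
  {"tx": 0.47, "ty": 0.77, "tz": 0.27, "rx": 0, "ry": 0, "rz": 0.62, "hand": 85},
  {"tx": 0.54, "ty": 0.73, "tz": 0.27, "rx": 0, "ry": 0, "rz": 0.62, "hand": 85},
  {"tx": 0.6, "ty": 0.68, "tz": 0.27, "rx": 0, "ry": 0, "rz": 0.62, "hand": 85},
])

```text
clock: 2.4
position: [0.4959, 0.2089, 0.1502]
tcp_rot: [-0.003, 0.995, -0.101, 0.003]
wrist_force: [0.0, -0.3, 0.4]
gripper_width: 0.0851
```

Run:
```python
from plan import *
plan([*hk(.008),.15],HT+np.pi/2,2)
```

```text
t 2.4 pos [0.4959 0.2089 0.1502] yaw -11.63 need mm [-2.3 11.6 -0.2] rotdeg [-0.37 -0.26 -1.95] F [ 0.  -0.3  0.4] w 0.0851
units now-tool [-0.15 -0.36  0.01] [-0.05 -0.03 -0.24]
{'tx': -0.08, 'ty': -0.18, 'tz': 0.0, 'rx': -0.02, 'ry': -0.02, 'rz': -0.12}
{'tx': -0.07, 'ty': -0.18, 'tz': 0.0, 'rx': -0.02, 'ry': -0.02, 'rz': -0.12}
```

Request:
jog_arm([
  {"tx": -0.15, "ty": -0.36, "tz": 0, "rx": -0.05, "ry": -0.03, "rz": -0.24, "hand": 85},
  {"tx": 0, "ty": 0, "tz": 0, "rx": 0, "ry": 0, "rz": 0, "hand": 85},
])

```text
clock: 2.6
position: [0.4948, 0.2172, 0.149]
tcp_rot: [0.001, 0.996, -0.088, -0.001]
wrist_force: [-1.2, 0.5, -0.2]
gripper_width: 0.0849
```

Run:
```python
from plan import *
plan([*hk(.008),.03],HT+np.pi/2,1)
p=snapshot('wrist');save(p,'w1'); print(p['position'],p['fx'])
from fit import pts
q=[*HK,HT]
im=p['image'][:,:,::-1].copy()
for zz in(.04,0):
  P=[proj(p,X) for X in pts(q,[(-.04,.013,zz),(.04,.013,zz),(.04,-.013,zz),(-.04,-.013,zz)])]
  cv2.polylines(im,[np.int32(P)],True,(0,255,0),1)
cv2.imwrite('pics/w1.png',im)
```

```text
t 2.6 pos [0.4948 0.2172 0.149 ] yaw -10.06 need mm [  -1.2    3.3 -119. ] rotdeg [ 0.14  0.05 -0.38] F [-1.2  0.5 -0.2] w 0.0849
units now-tool [-0.05 -0.11  3.97] [ 0.02  0.01 -0.05]
{'tx': -0.05, 'ty': -0.11, 'tz': 3.97, 'rx': 0.02, 'ry': 0.01, 'rz': -0.05}
[0.50944643 0.29936982 0.29242017] 290.5476049895416
```

View pics/w1.png

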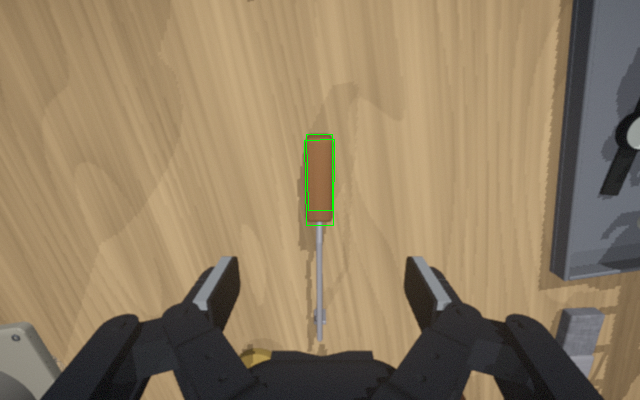

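Request:
jog_arm([
  {"tx": -0.05, "ty": -0.11, "tz": 0.9, "rx": 0.02, "ry": 0.01, "rz": -0.05, "hand": 85},
  {"tx": 0, "ty": 0, "tz": 0.9, "rx": 0, "ry": 0, "rz": 0, "hand": 85},
  {"tx": 0, "ty": 0, "tz": 0.9, "rx": 0, "ry": 0, "rz": 0, "hand": 85},
  {"tx": 0, "ty": 0, "tz": 0.9, "rx": 0, "ry": 0, "rz": 0, "hand": 85},
  {"tx": 0, "ty": 0, "tz": 0.5, "rx": 0, "ry": 0, "rz": 0, "hand": 85},
])

```text
clock: 3.15
position: [0.497, 0.2252, 0.0283]
tcp_rot: [-0.002, 0.997, -0.08, 0.006]
wrist_force: [0.5, -0.3, 0.4]
gripper_width: 0.0854
```

Run:
```python
from plan import *
plan([*hk(.008),.01],HT+np.pi/2,1)
```

```text
t 3.15 pos [0.497  0.2252 0.0283] yaw -9.21 need mm [ -3.4  -4.7 -18.3] rotdeg [-0.33 -0.66  0.47] F [ 0.5 -0.3  0.4] w 0.0854
units now-tool [-0.09  0.18  0.61] [-0.04 -0.08  0.06]
{'tx': -0.09, 'ty': 0.18, 'tz': 0.61, 'rx': -0.04, 'ry': -0.08, 'rz': 0.06}
```

Request:
jog_arm([
  {"tx": -0.09, "ty": 0.18, "tz": 0.45, "rx": -0.04, "ry": -0.08, "rz": 0.06, "hand": 85},
  {"tx": 0, "ty": 0, "tz": 0.1, "rx": 0, "ry": 0, "rz": 0, "hand": 85},
])

```text
clock: 3.35
position: [0.4912, 0.2208, 0.0094]
tcp_rot: [0.001, 0.997, -0.083, -0.002]
wrist_force: [-0.6, -0.3, -0.9]
gripper_width: 0.0854
```

Run:
```python
from plan import *
plan([*hk(.008),.01],HT+np.pi/2,1)
```

```text
t 3.35 pos [0.4912 0.2208 0.0094] yaw -9.56 need mm [ 2.5 -0.3  0.6] rotdeg [0.1  0.19 0.12] F [-0.6 -0.3 -0.9] w 0.0854
units now-tool [ 0.08 -0.   -0.02] [0.01 0.02 0.02]
{'tx': 0.08, 'ty': -0.0, 'tz': -0.02, 'rx': 0.01, 'ry': 0.02, 'rz': 0.02}
```

Request:
jog_arm([
  {"tx": 0.08, "ty": 0, "tz": 0, "rx": 0.01, "ry": 0.02, "rz": 0.02, "hand": 50},
  {"tx": 0, "ty": 0, "tz": 0, "rx": 0, "ry": 0, "rz": 0, "hand": 34},
  {"tx": 0, "ty": 0, "tz": 0, "rx": 0, "ry": 0, "rz": 0, "hand": 10},
  {"tx": 0, "ty": 0, "tz": 0, "rx": 0, "ry": 0, "rz": 0, "hand": 10},
  {"tx": 0, "ty": 0, "tz": 0, "rx": 0, "ry": 0, "rz": 0, "hand": 10},
], force=60)

```text
clock: 3.85
position: [0.4962, 0.2217, 0.0131]
tcp_rot: [-0.001, 0.996, -0.084, 0.002]
wrist_force: [-0.0, -0.3, -0.9]
gripper_width: 0.0248
```

Request:
jog_arm([
  {"tx": 0, "ty": 0, "tz": 0, "rx": 0, "ry": 0, "rz": 0, "hand": 10},
  {"tx": 0, "ty": 0, "tz": 0, "rx": 0, "ry": 0, "rz": 0, "hand": 10},
  {"tx": 0, "ty": 0, "tz": 0, "rx": 0, "ry": 0, "rz": 0, "hand": 10},
])

```text
clock: 4.15
position: [0.4966, 0.2217, 0.0136]
tcp_rot: [-0.001, 0.996, -0.084, 0.003]
wrist_force: [0.2, -0.2, -2.0]
gripper_width: 0.0253
```

Run:
```python
from plan import *
for i in range(4): 
    s=sense(); print(s['clock'],np.round(s['position'],4),s['gripper_width'])
plan([*hk(.008),.01],HT+np.pi/2,1)
```

```text
4.15 [0.4966 0.2217 0.0136] 0.025309829498262548
4.15 [0.4966 0.2217 0.0136] 0.025309829498262548
4.15 [0.4966 0.2217 0.0136] 0.025309829498262548
4.15 [0.4966 0.2217 0.0136] 0.025309829498262548
t 4.15 pos [0.4966 0.2217 0.0136] yaw -9.69 need mm [-2.9 -1.2 -3.6] rotdeg [-0.16 -0.31 -0.01] F [ 0.2 -0.2 -2. ] w 0.0253
units now-tool [-0.09  0.06  0.12] [-0.02 -0.04 -0.  ]
{'tx': -0.09, 'ty': 0.06, 'tz': 0.12, 'rx': -0.02, 'ry': -0.04, 'rz': -0.0}
```

Request:
jog_arm([
  {"tx": 0, "ty": 0, "tz": -0.9, "rx": 0, "ry": 0, "rz": 0, "hand": 10},
  {"tx": 0, "ty": 0, "tz": -0.9, "rx": 0, "ry": 0, "rz": 0, "hand": 10},
  {"tx": 0, "ty": 0, "tz": -0.9, "rx": 0, "ry": 0, "rz": 0, "hand": 10},
  {"tx": 0, "ty": 0, "tz": 0, "rx": 0, "ry": 0, "rz": 0, "hand": 10},
])

```text
clock: 4.55
position: [0.4941, 0.2208, 0.0949]
tcp_rot: [-0.0, 0.996, -0.084, 0.0]
wrist_force: [0.9, -0.1, -1.2]
gripper_width: 0.025
```

Run:
```python
from plan import *
print(st(-.1137,.025))
plan([*st(-.1137,.025),.0936],STT+np.pi/2,10)
p=snapshot('scene');save(p,'s2')
cv2.imwrite('pics/s2c.png',cv2.resize(p['image'][140:260,330:490,::-1],None,fx=5,fy=5,interpolation=cv2.INTER_CUBIC))
```

```text
[ 0.60366945 -0.05674811]
t 4.55 pos [0.4941 0.2208 0.0949] yaw -9.69 need mm [ 109.5 -277.6   -1.3] rotdeg [ -0.02  -0.05 -13.31] F [ 0.9 -0.1 -1.2] w 0.025
units now-tool [5.16 8.51 0.04] [-0.   -0.01 -1.66]
{'tx': 0.52, 'ty': 0.85, 'tz': 0.0, 'rx': -0.0, 'ry': -0.0, 'rz': -0.17}
{'tx': 0.5, 'ty': 0.86, 'tz': 0.0, 'rx': -0.0, 'ry': -0.0, 'rz': -0.17}
{'tx': 0.48, 'ty': 0.87, 'tz': 0.0, 'rx': -0.0, 'ry': -0.0, 'rz': -0.17}
{'tx': 0.46, 'ty': 0.88, 'tz': 0.0, 'rx': -0.0, 'ry': -0.0, 'rz': -0.17}
{'tx': 0.43, 'ty': 0.89, 'tz': 0.0, 'rx': -0.0, 'ry': -0.0, 'rz': -0.17}
{'tx': 0.41, 'ty': 0.9, 'tz': 0.0, 'rx': -0.0, 'ry': -0.0, 'rz': -0.17}
{'tx': 0.39, 'ty': 0.91, 'tz': 0.0, 'rx': -0.0, 'ry': -0.0, 'rz': -0.17}
{'tx': 0.37, 'ty': 0.92, 'tz': 0.0, 'rx': -0.0, 'ry': -0.0, 'rz': -0.17}
{'tx': 0.35, 'ty': 0.93, 'tz': 0.0, 'rx': -0.0, 'ry': -0.0, 'rz': -0.17}
{'tx': 0.33, 'ty': 0.94, 'tz': 0.0, 'rx': -0.0, 'ry': -0.0, 'rz': -0.17}
```

View pics/s2c.png

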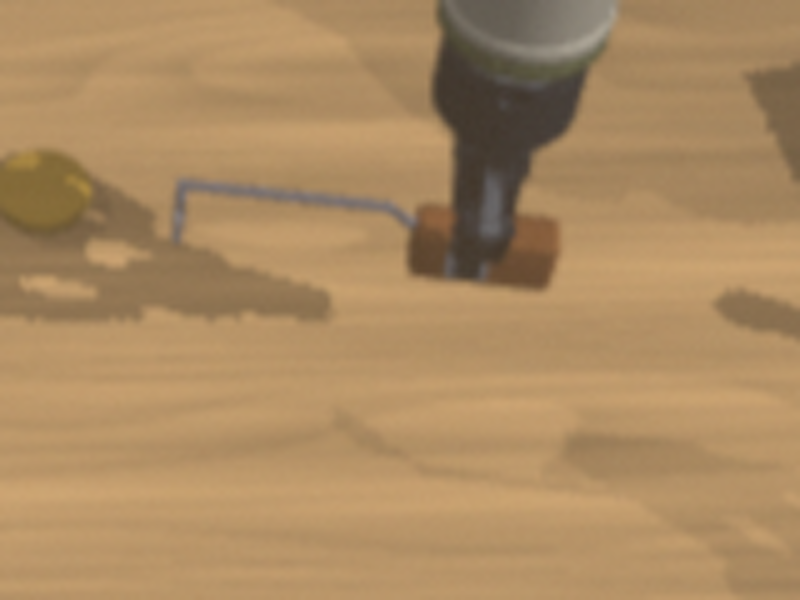

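Request:
jog_arm([
  {"tx": 0.52, "ty": 0.85, "tz": 0, "rx": 0, "ry": 0, "rz": -0.17, "hand": 10},
  {"tx": 0.5, "ty": 0.86, "tz": 0, "rx": 0, "ry": 0, "rz": -0.17, "hand": 10},
  {"tx": 0.48, "ty": 0.87, "tz": 0, "rx": 0, "ry": 0, "rz": -0.17, "hand": 10},
  {"tx": 0.46, "ty": 0.88, "tz": 0, "rx": 0, "ry": 0, "rz": -0.17, "hand": 10},
  {"tx": 0.43, "ty": 0.89, "tz": 0, "rx": 0, "ry": 0, "rz": -0.17, "hand": 10},
])

```text
clock: 5.1
position: [0.5444, 0.0809, 0.084]
tcp_rot: [0.0, 1.0, -0.02, -0.006]
wrist_force: [-0.2, 0.8, -1.3]
gripper_width: 0.0252
```

Request:
jog_arm([
  {"tx": 0.4, "ty": 0.9, "tz": 0, "rx": 0, "ry": 0, "rz": -0.17, "hand": 10},
  {"tx": 0.4, "ty": 0.9, "tz": 0, "rx": 0, "ry": 0, "rz": -0.17, "hand": 10},
  {"tx": 0.37, "ty": 0.9, "tz": 0, "rx": 0, "ry": 0, "rz": -0.17, "hand": 10},
  {"tx": 0.35, "ty": 0.6, "tz": 0, "rx": 0, "ry": 0, "rz": -0.17, "hand": 10},
  {"tx": 0.2, "ty": 0.3, "tz": 0, "rx": 0, "ry": 0, "rz": 0, "hand": 10},
])

```text
clock: 5.6
position: [0.5916, -0.0339, 0.0722]
tcp_rot: [-0.0, 1.0, 0.028, -0.013]
wrist_force: [-0.3, -0.0, -1.0]
gripper_width: 0.0251
```

Run:
```python
from plan import *
plan([*st(-.1137,.025),.0936],STT+np.pi/2,1)
```

```text
t 5.6 pos [ 0.5916 -0.0339  0.0722] yaw 3.27 need mm [ 12.1 -22.9  21.4] rotdeg [-0.08  1.46 -0.36] F [-0.3 -0.  -1. ] w 0.0251
units now-tool [ 0.34  0.78 -0.72] [-0.01  0.18 -0.04]
{'tx': 0.34, 'ty': 0.78, 'tz': -0.72, 'rx': -0.01, 'ry': 0.18, 'rz': -0.04}
```

Request:
jog_arm([
  {"tx": 0.34, "ty": 0.5, "tz": -0.6, "rx": 0, "ry": 0.18, "rz": -0.04, "hand": 10},
  {"tx": 0, "ty": 0.28, "tz": 0, "rx": 0, "ry": 0, "rz": 0, "hand": 10},
  {"tx": 0, "ty": 0, "tz": 0, "rx": 0, "ry": 0, "rz": 0, "hand": 10},
])

```text
clock: 5.9
position: [0.6011, -0.0573, 0.0846]
tcp_rot: [-0.002, 1.0, 0.03, -0.004]
wrist_force: [-1.3, 0.6, -1.0]
gripper_width: 0.0251
```

```bash
cat > see.py <<'E'
from plan import *
import sys
def see(tag,zoff=.0136):
    T=snapshot('top'); S=snapshot('scene')
    a=cv2.resize(T['image'][120:220,290:415,::-1],None,fx=6,fy=6,interpolation=cv2.INTER_CUBIC)
    b=cv2.resize(S['image'][190:280,235:360,::-1],None,fx=6,fy=6,interpolation=cv2.INTER_CUBIC)
    cv2.imwrite(f'pics/{tag}t.png',a);cv2.imwrite(f'pics/{tag}s.png',b)
    return T,S
uT=lambda u:((np.array(u,float)+.5)/6-.5+[290,120])
uS=lambda u:((np.array(u,float)+.5)/6-.5+[235,190])
def toloc(P):
    c,s=np.cos(STT),np.sin(STT); d=np.array(P[:2])-ST; return np.array([c*d[0]+s*d[1],-s*d[0]+c*d[1]])
E
python3 - <<'E'
from see import *
plan([*st(-.1137,.025),.06],STT+np.pi/2,1)
see('d1')
E
```

```text
t 5.9 pos [ 0.6011 -0.0573  0.0846] yaw 3.4 need mm [  2.6   0.6 -24.6] rotdeg [-0.2   0.44 -0.22] F [-1.3  0.6 -1. ] w 0.0251
units now-tool [ 0.09 -0.01  0.82] [-0.03  0.06 -0.03]
{'tx': 0.09, 'ty': -0.01, 'tz': 0.82, 'rx': -0.03, 'ry': 0.06, 'rz': -0.03}
```

View pics/d1t.png

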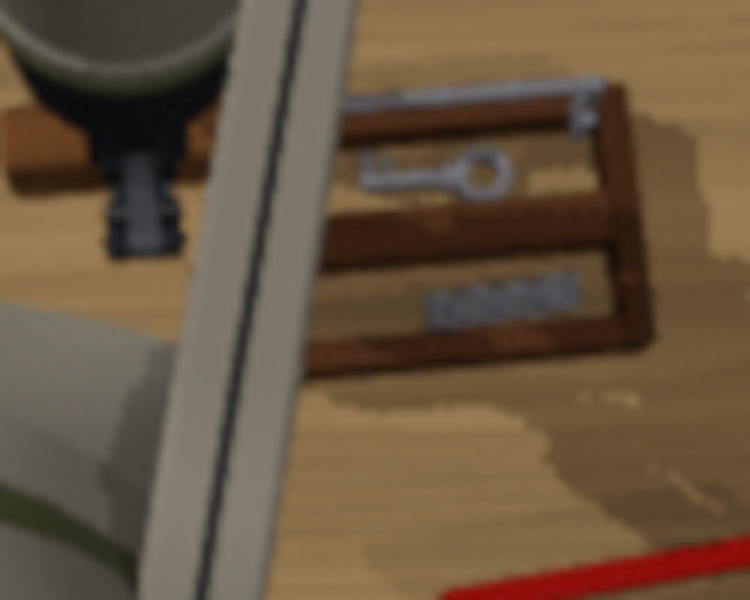

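View pics/d1s.png

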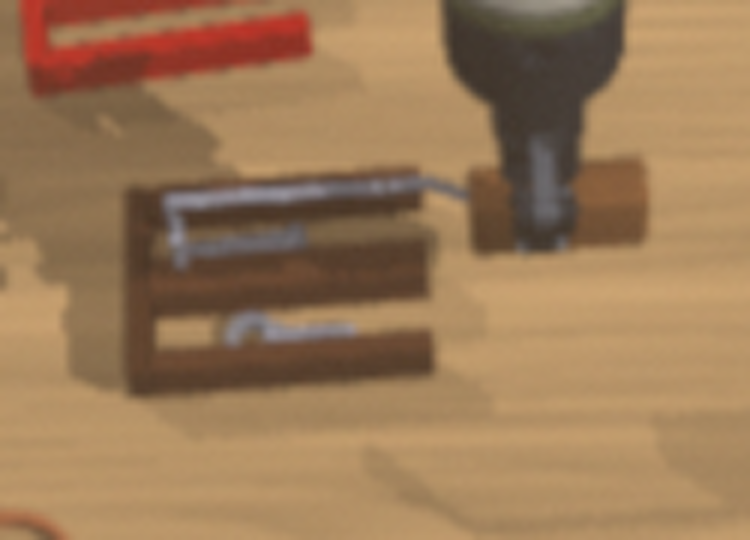

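Run:
```python
from see import *
T,S=snapshot('top'),snapshot('scene')
zt=.0725;zb=.117
for n,P in [('T toe',ray(T,*uT((582,132)),zt)),('T bend',ray(T,*uT((603,86)),zb)),('S toe',ray(S,*uS((180,266)),zt)),('S bend',ray(S,*uS((168,200)),zb))]:
    print(n,np.round(toloc(P),4))
s=sense();print('tcp',toloc(s['position']),s['position'])
# triangulate toe & bend
from scipy.optimize import least_squares
for a,b in(((582,132),(180,266)),((603,86),(168,200))):
    r=least_squares(lambda X:np.r_[proj(T,X)-uT(a),proj(S,X)-uS(b)],[.6,-.2,.08]);print(toloc(r.x),r.x[2],r.fun)
```

```text
T toe [0.0495 0.0199]
T bend [0.0497 0.0228]
S toe [0.0453 0.0273]
S bend [0.0458 0.0219]
tcp [-0.11450808  0.02305589] [ 0.60167819 -0.05606443  0.08553342]
[0.04891803 0.02203024] 0.06548815211098076 [-0.88009014  0.01007035 -1.07533404 -0.11778477]
[0.04792246 0.02244801] 0.11848943294973041 [-0.68803685  0.00690028 -0.8682178  -0.1020526 ]
```

Request:
jog_arm([
  {"tx": 0.08, "ty": 0.03, "tz": 0.5, "rx": 0, "ry": 0.06, "rz": -0.03, "hand": 10},
  {"tx": 0, "ty": 0, "tz": 0.5, "rx": 0, "ry": 0, "rz": 0, "hand": 10},
  {"tx": 0, "ty": 0, "tz": 0, "rx": 0, "ry": 0, "rz": 0, "hand": 10},
])

```text
clock: 6.4
position: [0.6035, -0.0544, 0.0539]
tcp_rot: [-0.002, 0.999, 0.034, 0.001]
wrist_force: [-0.2, 0.3, -1.7]
gripper_width: 0.0249
```

Run:
```python
from see import *
plan([*st(-.1135,.025),.0156],STT+np.pi/2,1)
see('d2')
```

```text
t 6.4 pos [ 0.6035 -0.0544  0.0539] yaw 3.87 need mm [  0.2  -2.6 -38.3] rotdeg [-0.23 -0.1   0.25] F [-0.2  0.3 -1.7] w 0.0249
units now-tool [-0.    0.09  1.28] [-0.03 -0.01  0.03]
{'tx': -0.0, 'ty': 0.09, 'tz': 1.28, 'rx': -0.03, 'ry': -0.01, 'rz': 0.03}
```

View pics/d2t.png

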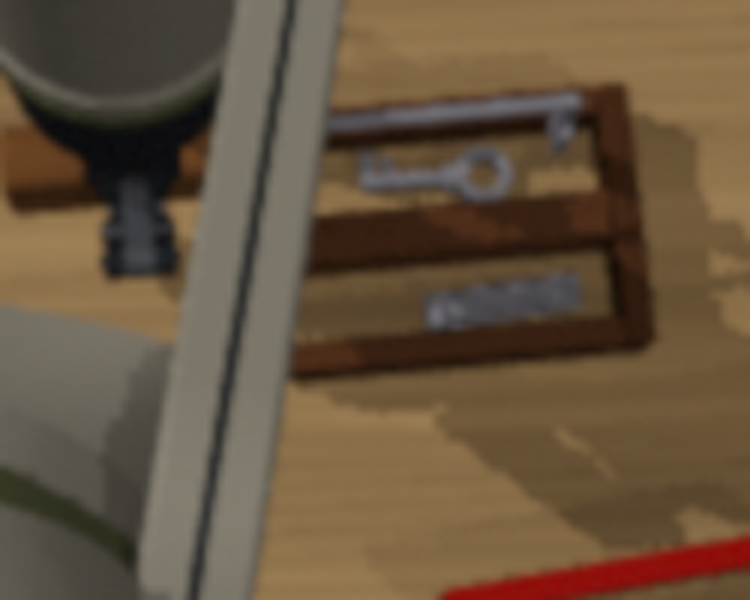

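View pics/d2s.png

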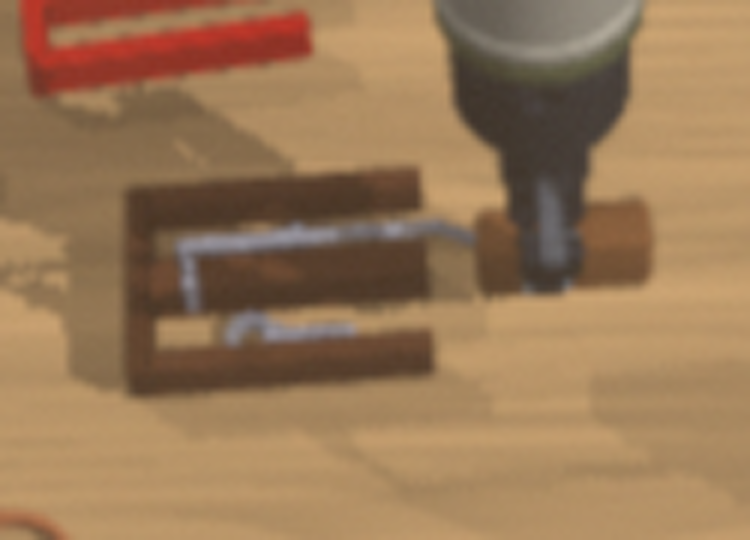

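Request:
jog_arm([
  {"tx": 0, "ty": 0.12, "tz": 0.4, "rx": -0.03, "ry": 0, "rz": 0.03, "hand": 10},
  {"tx": 0, "ty": 0, "tz": 0.4, "rx": 0, "ry": 0, "rz": 0, "hand": 10},
  {"tx": 0, "ty": 0, "tz": 0.2, "rx": 0, "ry": 0, "rz": 0, "hand": 10},
  {"tx": 0, "ty": 0, "tz": 0, "rx": 0, "ry": 0, "rz": 0, "hand": 10},
])

```text
clock: 6.9
position: [0.6062, -0.0587, 0.0249]
tcp_rot: [0.001, 0.999, 0.031, 0.003]
wrist_force: [-1.0, 0.4, -1.7]
gripper_width: 0.0251
```

Run:
```python
from see import *
plan([*st(-.1135,.025),.0156],STT+np.pi/2,1)
see('d3')
```

```text
t 6.9 pos [ 0.6062 -0.0587  0.0249] yaw 3.61 need mm [-2.5  1.7 -9.3] rotdeg [ 0.11 -0.35 -0.01] F [-1.   0.4 -1.7] w 0.0251
units now-tool [-0.08 -0.06  0.31] [ 0.01 -0.04 -0.  ]
{'tx': -0.08, 'ty': -0.06, 'tz': 0.31, 'rx': 0.01, 'ry': -0.04, 'rz': -0.0}
```

View pics/d3t.png

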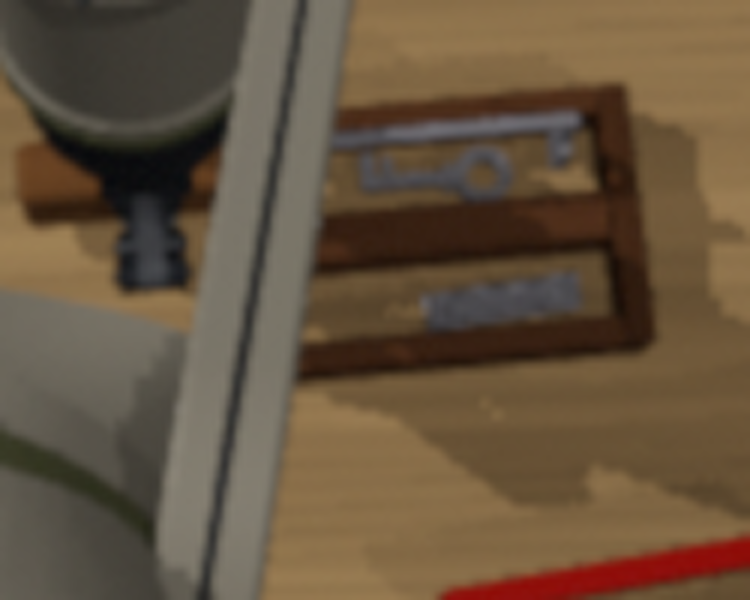

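Request:
jog_arm([
  {"tx": -0.08, "ty": 0, "tz": 0.2, "rx": 0, "ry": -0.04, "rz": 0, "hand": 10},
  {"tx": 0, "ty": 0, "tz": 0.08, "rx": 0, "ry": 0, "rz": 0, "hand": 10},
  {"tx": 0, "ty": 0, "tz": 0, "rx": 0, "ry": 0, "rz": 0, "hand": 10},
])

```text
clock: 7.3
position: [0.6051, -0.0591, 0.0179]
tcp_rot: [0.001, 1.0, 0.031, 0.002]
wrist_force: [0.1, 0.7, -0.7]
gripper_width: 0.0249
```

Run:
```python
from see import *
plan([*st(-.1135,.025),.0156],STT+np.pi/2,1)
plan([*st(-.2375,.025),.0156],STT+np.pi/2,10)
see('d4')
```

```text
t 7.3 pos [ 0.6051 -0.0591  0.0179] yaw 3.61 need mm [-1.4  2.2 -2.3] rotdeg [ 0.15 -0.17 -0.01] F [ 0.1  0.7 -0.7] w 0.0249
units now-tool [-0.04 -0.08  0.08] [ 0.02 -0.02 -0.  ]
{'tx': -0.04, 'ty': -0.08, 'tz': 0.08, 'rx': 0.02, 'ry': -0.02, 'rz': -0.0}
t 7.3 pos [ 0.6051 -0.0591  0.0179] yaw 3.61 need mm [ -9.2 125.9  -2.3] rotdeg [ 0.15 -0.17 -0.01] F [ 0.1  0.7 -0.7] w 0.0249
units now-tool [-0.04 -4.21  0.07] [ 0.02 -0.02 -0.  ]
{'tx': -0.0, 'ty': -0.42, 'tz': 0.01, 'rx': 0.0, 'ry': -0.0, 'rz': -0.0}
{'tx': -0.0, 'ty': -0.42, 'tz': 0.01, 'rx': 0.0, 'ry': -0.0, 'rz': -0.0}
{'tx': -0.0, 'ty': -0.42, 'tz': 0.01, 'rx': 0.0, 'ry': -0.0, 'rz': -0.0}
{'tx': -0.0, 'ty': -0.42, 'tz': 0.01, 'rx': 0.0, 'ry': -0.0, 'rz': -0.0}
{'tx': -0.0, 'ty': -0.42, 'tz': 0.01, 'rx': 0.0, 'ry': -0.0, 'rz': -0.0}
{'tx': -0.0, 'ty': -0.42, 'tz': 0.01, 'rx': 0.0, 'ry': -0.0, 'rz': -0.0}
{'tx': -0.0, 'ty': -0.42, 'tz': 0.01, 'rx': 0.0, 'ry': -0.0, 'rz': -0.0}
{'tx': -0.0, 'ty': -0.42, 'tz': 0.01, 'rx': 0.0, 'ry': -0.0, 'rz': -0.0}
{'tx': -0.0, 'ty': -0.42, 'tz': 0.01, 'rx': 0.0, 'ry': -0.0, 'rz': -0.0}
{'tx': -0.0, 'ty': -0.42, 'tz': 0.01, 'rx': 0.0, 'ry': -0.0, 'rz': -0.0}
```

View pics/d4t.png

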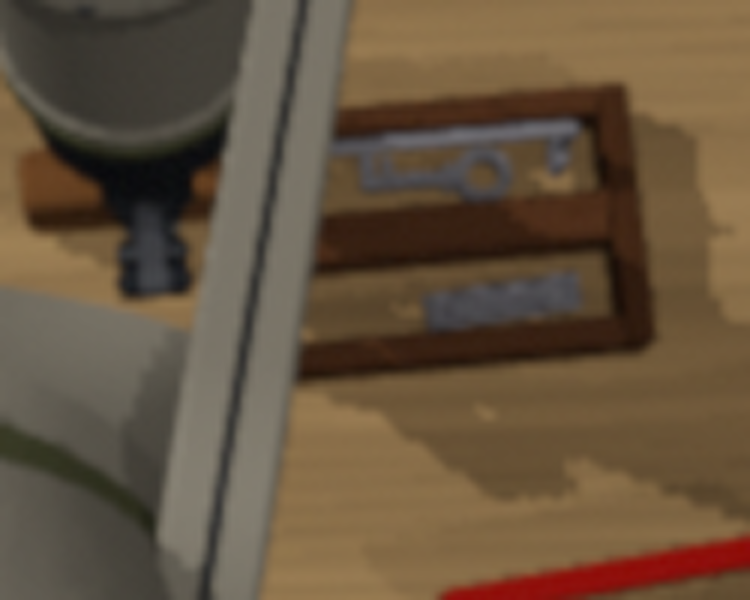

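View pics/d4s.png

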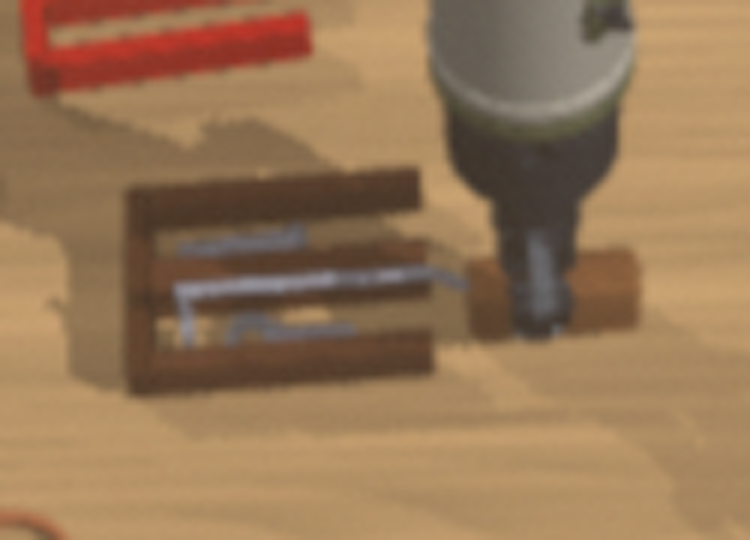

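Request:
jog_arm([
  {"tx": 0, "ty": 0, "tz": 0.1, "rx": 0, "ry": 0, "rz": 0, "hand": 10},
  {"tx": -0.02, "ty": -0.2, "tz": 0, "rx": 0, "ry": 0, "rz": 0, "hand": 10},
  {"tx": 0, "ty": -0.3, "tz": 0, "rx": 0, "ry": 0, "rz": 0, "hand": 10},
  {"tx": 0, "ty": -0.3, "tz": 0, "rx": 0, "ry": 0, "rz": 0, "hand": 10},
])

```text
clock: 7.8
position: [0.6034, -0.0346, 0.0155]
tcp_rot: [0.001, 1.0, 0.031, 0.002]
wrist_force: [-0.8, -0.6, -1.0]
gripper_width: 0.0251
```

Run:
```python
from see import *
plan([*st(-.2375,.025),.0156],STT+np.pi/2,1)
see('d5')
```

```text
t 7.8 pos [ 0.6034 -0.0346  0.0155] yaw 3.52 need mm [-7.600e+00  1.014e+02  1.000e-01] rotdeg [ 0.17 -0.25 -0.11] F [-0.8 -0.6 -1. ] w 0.0251
units now-tool [-0.05 -3.39 -0.01] [ 0.02 -0.03 -0.01]
{'tx': -0.05, 'ty': -3.39, 'tz': -0.01, 'rx': 0.02, 'ry': -0.03, 'rz': -0.01}
```

View pics/d5t.png

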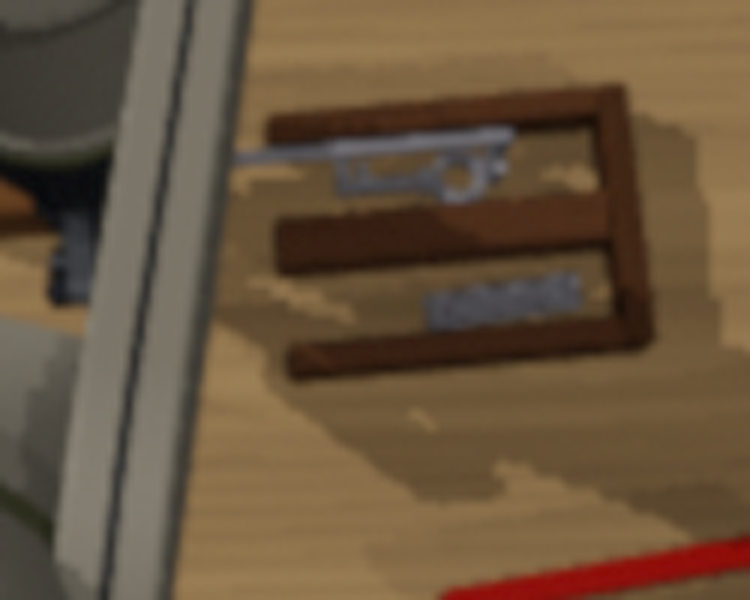

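The key is moving along with the toe: its bow went from px 485 to 462 in the crop. I continue the drag.

Request:
jog_arm([
  {"tx": -0.04, "ty": -0.3, "tz": 0, "rx": 0, "ry": 0, "rz": 0, "hand": 10},
  {"tx": -0.02, "ty": -0.35, "tz": 0, "rx": 0, "ry": 0, "rz": 0, "hand": 10},
  {"tx": 0, "ty": -0.35, "tz": 0, "rx": 0, "ry": 0, "rz": 0, "hand": 10},
  {"tx": 0, "ty": -0.35, "tz": 0, "rx": 0, "ry": 0, "rz": 0, "hand": 10},
])

```text
clock: 8.3
position: [0.5988, 0.0091, 0.0156]
tcp_rot: [0.001, 1.0, 0.031, 0.002]
wrist_force: [1.0, -0.1, -1.9]
gripper_width: 0.0247
```

Run:
```python
from see import *
plan([*st(-.2375,.025),.0156],STT+np.pi/2,1)
see('d6')
```

```text
t 8.3 pos [0.5988 0.0091 0.0156] yaw 3.58 need mm [-3.  57.7 -0. ] rotdeg [ 0.17 -0.27 -0.04] F [ 1.  -0.1 -1.9] w 0.0247
units now-tool [ 0.02 -1.92 -0.  ] [ 0.02 -0.03 -0.01]
{'tx': 0.02, 'ty': -1.92, 'tz': -0.0, 'rx': 0.02, 'ry': -0.03, 'rz': -0.01}
```

View pics/d6t.png

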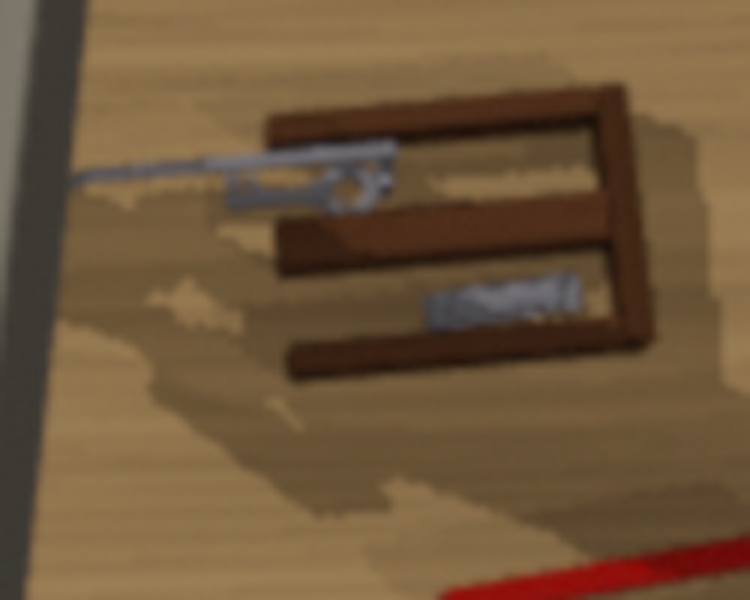

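View pics/d6s.png

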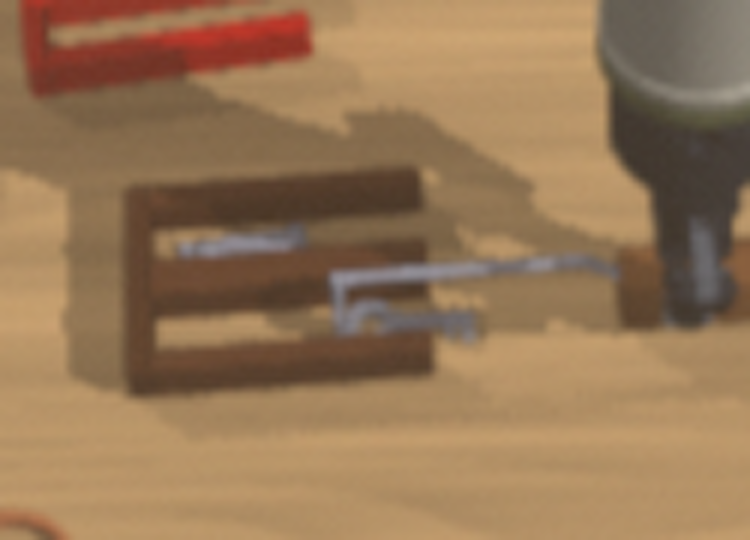

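Request:
jog_arm([
  {"tx": 0, "ty": -0.35, "tz": 0, "rx": 0, "ry": 0, "rz": 0, "hand": 10},
  {"tx": 0, "ty": -0.35, "tz": 0, "rx": 0, "ry": 0, "rz": 0, "hand": 10},
  {"tx": 0, "ty": -0.35, "tz": 0, "rx": 0, "ry": 0, "rz": 0, "hand": 10},
  {"tx": 0, "ty": -0.3, "tz": 0, "rx": 0, "ry": 0, "rz": 0, "hand": 10},
  {"tx": 0, "ty": -0.2, "tz": 0, "rx": 0, "ry": 0, "rz": 0, "hand": 10},
])

```text
clock: 8.9
position: [0.5957, 0.0596, 0.0155]
tcp_rot: [0.001, 0.999, 0.032, 0.002]
wrist_force: [-0.7, -0.7, -0.9]
gripper_width: 0.0249
```

Run:
```python
from see import *
plan([*st(-.2375,.025),.0156],STT+np.pi/2,1)
see('d7')
```

```text
t 8.9 pos [0.5957 0.0596 0.0155] yaw 3.63 need mm [0.1 7.2 0.1] rotdeg [ 0.17 -0.28  0.01] F [-0.7 -0.7 -0.9] w 0.0249
units now-tool [ 0.02 -0.24 -0.  ] [ 0.02 -0.03  0.  ]
{'tx': 0.02, 'ty': -0.24, 'tz': -0.0, 'rx': 0.02, 'ry': -0.03, 'rz': 0.0}
```

View pics/d7t.png

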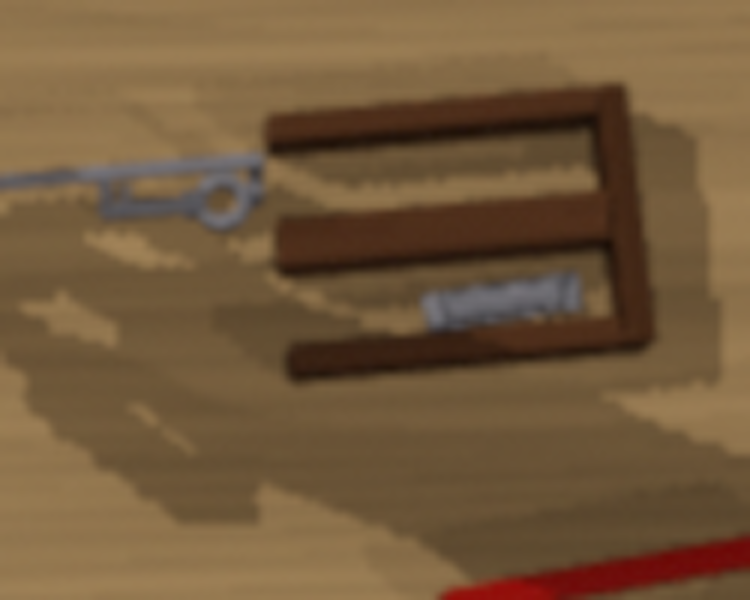

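View pics/d7s.png

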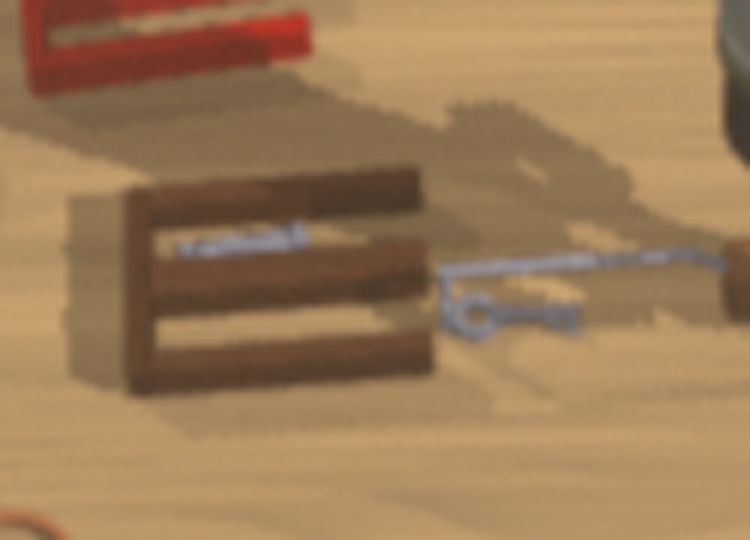

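The key is past the mouth: bow end at top crop px 247, stand edge at 270. I drag about 7 mm more for margin, back the toe off and lift.

Request:
jog_arm([
  {"tx": 0, "ty": -0.2, "tz": 0, "rx": 0, "ry": 0, "rz": 0, "hand": 10},
  {"tx": 0, "ty": 0, "tz": 0, "rx": 0, "ry": 0, "rz": 0, "hand": 10},
  {"tx": 0, "ty": 0.15, "tz": 0, "rx": 0, "ry": 0, "rz": 0, "hand": 10},
  {"tx": 0, "ty": 0.05, "tz": 0, "rx": 0, "ry": 0, "rz": 0, "hand": 10},
  {"tx": 0, "ty": 0, "tz": 0, "rx": 0, "ry": 0, "rz": 0, "hand": 10},
])

```text
clock: 9.5
position: [0.5957, 0.0587, 0.0153]
tcp_rot: [0.001, 0.999, 0.032, 0.002]
wrist_force: [0.8, -0.0, -0.5]
gripper_width: 0.025
```

Request:
jog_arm([
  {"tx": 0, "ty": 0, "tz": -0.5, "rx": 0, "ry": 0, "rz": 0, "hand": 10},
  {"tx": 0, "ty": 0, "tz": -0.8, "rx": 0, "ry": 0, "rz": 0, "hand": 10},
  {"tx": 0, "ty": 0, "tz": -0.8, "rx": 0, "ry": 0, "rz": 0, "hand": 10},
  {"tx": 0, "ty": 0, "tz": 0, "rx": 0, "ry": 0, "rz": 0, "hand": 10},
])

```text
clock: 9.9
position: [0.595, 0.0579, 0.0824]
tcp_rot: [0.001, 1.0, 0.031, 0.002]
wrist_force: [1.1, 0.1, -0.6]
gripper_width: 0.0251
```

Run:
```python
from see import *
plan([*hk(.0063),.08],HT+np.pi/2,7)
see('d8')
```

```text
t 9.9 pos [0.595  0.0579 0.0824] yaw 3.54 need mm [-101.1  164.3   -2.4] rotdeg [ 0.15 -0.21 13.22] F [ 1.1  0.1 -0.6] w 0.0251
units now-tool [-3.03 -5.67  0.05] [ 0.02 -0.03  1.65]
{'tx': -0.43, 'ty': -0.81, 'tz': 0.01, 'rx': 0.0, 'ry': -0.0, 'rz': 0.24}
{'tx': -0.46, 'ty': -0.8, 'tz': 0.01, 'rx': 0.0, 'ry': -0.0, 'rz': 0.24}
{'tx': -0.48, 'ty': -0.78, 'tz': 0.01, 'rx': 0.0, 'ry': -0.0, 'rz': 0.24}
{'tx': -0.51, 'ty': -0.76, 'tz': 0.01, 'rx': 0.0, 'ry': -0.0, 'rz': 0.24}
{'tx': -0.53, 'ty': -0.75, 'tz': 0.01, 'rx': 0.0, 'ry': -0.0, 'rz': 0.24}
{'tx': -0.56, 'ty': -0.73, 'tz': 0.01, 'rx': 0.0, 'ry': -0.0, 'rz': 0.24}
{'tx': -0.58, 'ty': -0.71, 'tz': 0.01, 'rx': 0.0, 'ry': -0.0, 'rz': 0.24}
```

View pics/d8t.png

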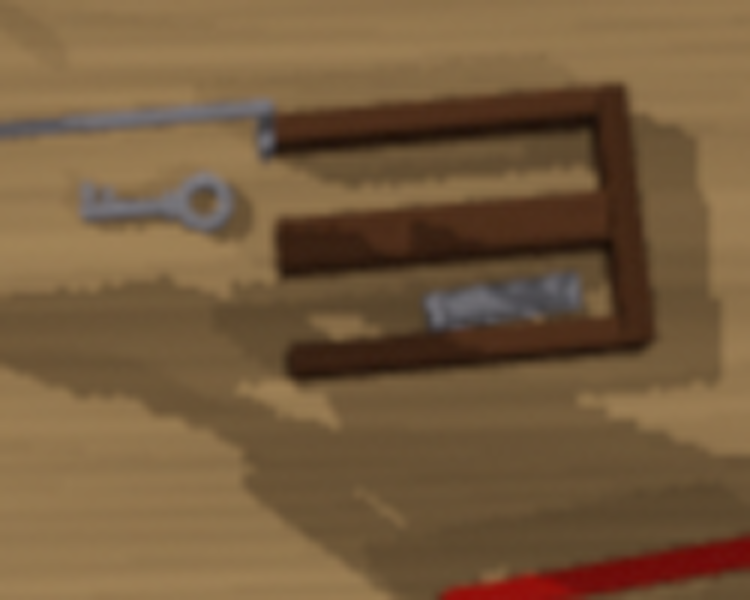

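View pics/d8s.png

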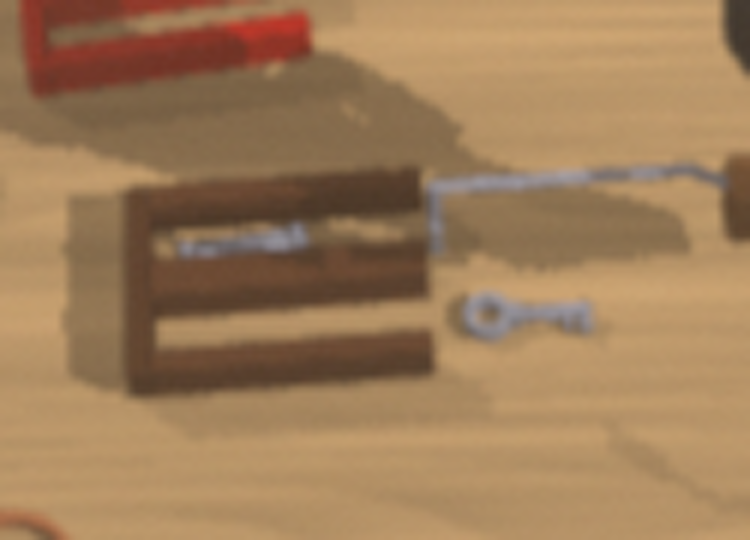

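The key is flat and fully clear of the stand, and the slide has not moved. I now return the pick to its free original spot.

Request:
jog_arm([
  {"tx": -0.43, "ty": -0.8, "tz": -0.05, "rx": 0, "ry": 0, "rz": 0.24, "hand": 10},
  {"tx": -0.46, "ty": -0.8, "tz": -0.05, "rx": 0, "ry": 0, "rz": 0.24, "hand": 10},
  {"tx": -0.48, "ty": -0.78, "tz": -0.05, "rx": 0, "ry": 0, "rz": 0.24, "hand": 10},
  {"tx": -0.5, "ty": -0.76, "tz": -0.05, "rx": 0, "ry": 0, "rz": 0.24, "hand": 10},
  {"tx": -0.53, "ty": -0.75, "tz": 0, "rx": 0, "ry": 0, "rz": 0.24, "hand": 10},
])

```text
clock: 10.5
position: [0.517, 0.1747, 0.0785]
tcp_rot: [0.003, 0.998, -0.059, -0.004]
wrist_force: [-0.2, -0.4, -0.1]
gripper_width: 0.0245
```

Request:
jog_arm([
  {"tx": -0.5, "ty": -0.6, "tz": 0, "rx": 0, "ry": 0, "rz": 0.24, "hand": 10},
  {"tx": -0.3, "ty": -0.3, "tz": 0, "rx": 0, "ry": 0, "rz": 0.2, "hand": 10},
  {"tx": 0, "ty": 0, "tz": 0, "rx": 0, "ry": 0, "rz": 0, "hand": 10},
])

```text
clock: 10.8
position: [0.4907, 0.2075, 0.0741]
tcp_rot: [0.004, 0.996, -0.089, -0.008]
wrist_force: [-0.7, 0.0, -1.1]
gripper_width: 0.025
```

Run:
```python
from see import *
plan([*hk(.0063),.0136],HT+np.pi/2,1)
```

```text
t 10.8 pos [0.4907 0.2075 0.0741] yaw -10.26 need mm [  3.2  14.7 -60.5] rotdeg [ 0.52  0.88 -0.58] F [-0.7  0.  -1.1] w 0.025
units now-tool [ 0.05 -0.52  2.01] [ 0.07  0.11 -0.07]
{'tx': 0.05, 'ty': -0.52, 'tz': 2.01, 'rx': 0.07, 'ry': 0.11, 'rz': -0.07}
```

Request:
jog_arm([
  {"tx": 0, "ty": -0.2, "tz": 0.5, "rx": 0.07, "ry": 0.11, "rz": 0, "hand": 10},
  {"tx": 0, "ty": 0, "tz": 0.6, "rx": 0, "ry": 0, "rz": 0, "hand": 10},
  {"tx": 0, "ty": 0, "tz": 0.4, "rx": 0, "ry": 0, "rz": 0, "hand": 10},
  {"tx": 0, "ty": 0, "tz": 0, "rx": 0, "ry": 0, "rz": 0, "hand": 10},
])

```text
clock: 11.2
position: [0.4909, 0.2114, 0.025]
tcp_rot: [0.001, 0.996, -0.088, -0.001]
wrist_force: [-1.0, -0.5, -0.0]
gripper_width: 0.025
```

Run:
```python
from see import *
plan([*hk(.0063),.0136],HT+np.pi/2,1)
```

```text
t 11.2 pos [0.4909 0.2114 0.025 ] yaw -10.06 need mm [  3.1  10.8 -11.4] rotdeg [ 0.09  0.1  -0.38] F [-1.  -0.5 -0. ] w 0.025
units now-tool [ 0.04 -0.37  0.38] [ 0.01  0.01 -0.05]
{'tx': 0.04, 'ty': -0.37, 'tz': 0.38, 'rx': 0.01, 'ry': 0.01, 'rz': -0.05}
```

Request:
jog_arm([
  {"tx": 0, "ty": 0, "tz": 0.2, "rx": 0, "ry": 0, "rz": 0, "hand": 10},
  {"tx": 0, "ty": 0, "tz": 0.1, "rx": 0, "ry": 0, "rz": 0, "hand": 10},
  {"tx": 0, "ty": 0, "tz": 0, "rx": 0, "ry": 0, "rz": 0, "hand": 10},
])

```text
clock: 11.5
position: [0.4916, 0.2104, 0.0157]
tcp_rot: [0.001, 0.996, -0.088, -0.001]
wrist_force: [0.3, -0.7, -1.8]
gripper_width: 0.0248
```

Run:
```python
from see import *
plan([*hk(.0063),.0136],HT+np.pi/2,1)
```

```text
t 11.5 pos [0.4916 0.2104 0.0157] yaw -10.1 need mm [ 2.3 11.8 -2.1] rotdeg [ 0.11  0.11 -0.42] F [ 0.3 -0.7 -1.8] w 0.0248
units now-tool [ 0.01 -0.4   0.07] [ 0.01  0.01 -0.05]
{'tx': 0.01, 'ty': -0.4, 'tz': 0.07, 'rx': 0.01, 'ry': 0.01, 'rz': -0.05}
```

Lower until light contact.

Request:
jog_arm([
  {"tx": 0, "ty": 0, "tz": 0.06, "rx": 0, "ry": 0, "rz": 0, "hand": 10},
  {"tx": 0, "ty": 0, "tz": 0.03, "rx": 0, "ry": 0, "rz": 0, "hand": 10},
  {"tx": 0, "ty": 0, "tz": 0, "rx": 0, "ry": 0, "rz": 0, "hand": 10},
])

```text
clock: 11.8
position: [0.4928, 0.2106, 0.014]
tcp_rot: [0.0, 0.996, -0.088, -0.0]
wrist_force: [0.1, -1.5, -2.1]
gripper_width: 0.0249
```

Run:
```python
from see import *
plan([*hk(.0063),.0136],HT+np.pi/2,1)
S=snapshot('scene')
cv2.imwrite('pics/e1.png',cv2.resize(S['image'][165:235,340:450,::-1],None,fx=7,fy=7,interpolation=cv2.INTER_CUBIC))
```

```text
t 11.8 pos [0.4928 0.2106 0.014 ] yaw -10.1 need mm [ 1.2 11.6 -0.4] rotdeg [ 0.05 -0.   -0.42] F [ 0.1 -1.5 -2.1] w 0.0249
units now-tool [-0.03 -0.39  0.01] [ 0.01 -0.   -0.05]
{'tx': -0.03, 'ty': -0.39, 'tz': 0.01, 'rx': 0.01, 'ry': -0.0, 'rz': -0.05}
```

View pics/e1.png

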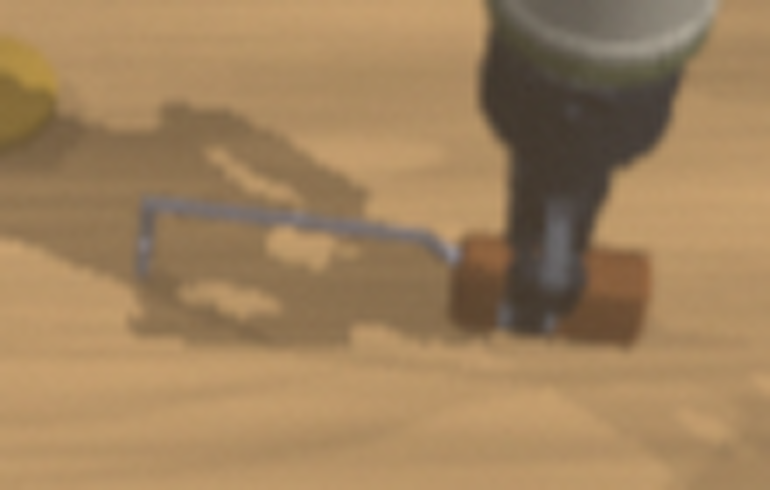

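Request:
jog_arm([
  {"tx": 0, "ty": 0, "tz": 0.04, "rx": 0, "ry": 0, "rz": 0, "hand": 10},
  {"tx": 0, "ty": 0, "tz": 0, "rx": 0, "ry": 0, "rz": 0, "hand": 10},
])

```text
clock: 12.05
position: [0.4931, 0.2108, 0.0133]
tcp_rot: [0.0, 0.996, -0.088, 0.0]
wrist_force: [0.3, -0.3, -1.0]
gripper_width: 0.0251
```

Request:
jog_arm([
  {"tx": 0, "ty": 0, "tz": 0.04, "rx": 0, "ry": 0, "rz": 0, "hand": 10},
  {"tx": 0, "ty": 0, "tz": 0, "rx": 0, "ry": 0, "rz": 0, "hand": 10},
])

```text
clock: 12.25
position: [0.4935, 0.2109, 0.0125]
tcp_rot: [0.0, 0.996, -0.088, 0.001]
wrist_force: [0.3, -0.3, -0.1]
gripper_width: 0.0252
```

Request:
jog_arm([
  {"tx": 0, "ty": 0, "tz": 0.04, "rx": 0, "ry": 0, "rz": 0, "hand": 10},
  {"tx": 0, "ty": 0, "tz": 0, "rx": 0, "ry": 0, "rz": 0, "hand": 10},
])

```text
clock: 12.45
position: [0.4938, 0.211, 0.0127]
tcp_rot: [0.0, 0.996, -0.088, 0.001]
wrist_force: [0.3, 0.0, -1.1]
gripper_width: 0.0252
```

Request:
jog_arm([
  {"tx": 0, "ty": 0, "tz": 0.04, "rx": 0, "ry": 0, "rz": 0, "hand": 10},
  {"tx": 0, "ty": 0, "tz": 0, "rx": 0, "ry": 0, "rz": 0, "hand": 10},
])

```text
clock: 12.65
position: [0.4942, 0.2112, 0.0126]
tcp_rot: [0.0, 0.996, -0.088, 0.001]
wrist_force: [-0.1, 0.1, -1.1]
gripper_width: 0.025
```

z has stalled at 12.6 mm over two steps, so the base is seated. I open the fingers gently.

Request:
jog_arm([
  {"tx": 0, "ty": 0, "tz": 0, "rx": 0, "ry": 0, "rz": 0, "hand": 30},
  {"tx": 0, "ty": 0, "tz": 0, "rx": 0, "ry": 0, "rz": 0, "hand": 45},
  {"tx": 0, "ty": 0, "tz": 0, "rx": 0, "ry": 0, "rz": 0, "hand": 65},
  {"tx": 0, "ty": 0, "tz": 0, "rx": 0, "ry": 0, "rz": 0, "hand": 75},
  {"tx": 0, "ty": 0, "tz": 0, "rx": 0, "ry": 0, "rz": 0, "hand": 75},
])

```text
clock: 13.15
position: [0.4942, 0.2112, 0.012]
tcp_rot: [0.0, 0.996, -0.088, 0.001]
wrist_force: [0.0, -0.3, 0.5]
gripper_width: 0.0749
```

Request:
jog_arm([
  {"tx": 0, "ty": 0, "tz": -0.5, "rx": 0, "ry": 0, "rz": 0, "hand": 75},
  {"tx": 0, "ty": 0, "tz": -0.9, "rx": 0, "ry": 0, "rz": 0, "hand": 75},
  {"tx": 0, "ty": 0, "tz": -0.9, "rx": 0, "ry": 0, "rz": 0, "hand": 75},
  {"tx": 0, "ty": 0, "tz": -0.9, "rx": 0, "ry": 0, "rz": 0, "hand": 75},
  {"tx": 0, "ty": 0, "tz": -0.9, "rx": 0, "ry": 0, "rz": 0, "hand": 75},
])

```text
clock: 13.65
position: [0.4903, 0.21, 0.1378]
tcp_rot: [0.002, 0.996, -0.088, -0.003]
wrist_force: [0.6, -0.1, 0.1]
gripper_width: 0.0749
```

Request:
jog_arm([
  {"tx": 0, "ty": 0, "tz": -0.5, "rx": 0, "ry": 0, "rz": 0, "hand": 75},
  {"tx": 0, "ty": 0, "tz": 0, "rx": 0, "ry": 0, "rz": 0, "hand": 75},
  {"tx": 0, "ty": 0, "tz": 0, "rx": 0, "ry": 0, "rz": 0, "hand": 75},
])

```text
clock: 13.95
position: [0.4938, 0.2112, 0.1619]
tcp_rot: [-0.0, 0.996, -0.088, 0.002]
wrist_force: [-0.5, -0.1, -0.1]
gripper_width: 0.075
```

Run:
```python
from see import *
T,S=see('f1')
cv2.imwrite('pics/f1.png',S['image'][:,:,::-1])
cv2.imwrite('pics/f1h.png',cv2.resize(S['image'][165:235,340:450,::-1],None,fx=7,fy=7,interpolation=cv2.INTER_CUBIC))
print(sense()['clock'],sense()['position'],sense()['gripper_width'])
```

```text
14.05 [0.49342608 0.21110809 0.16096636] 0.07494421917148587
```

View pics/f1h.png

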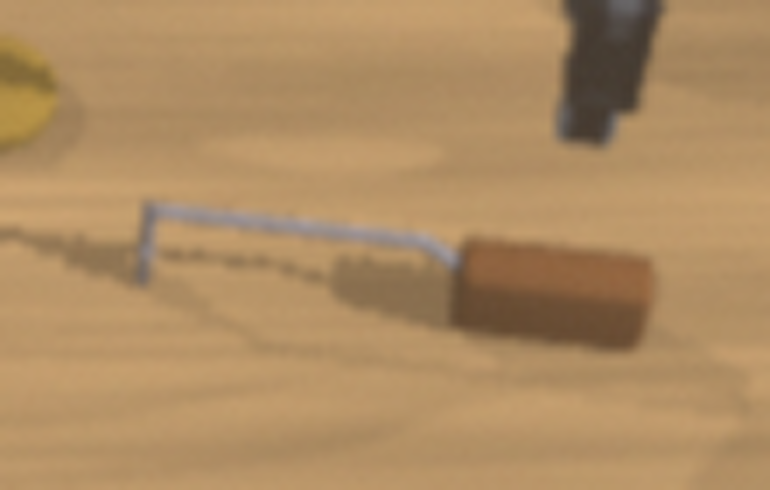

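View pics/f1t.png

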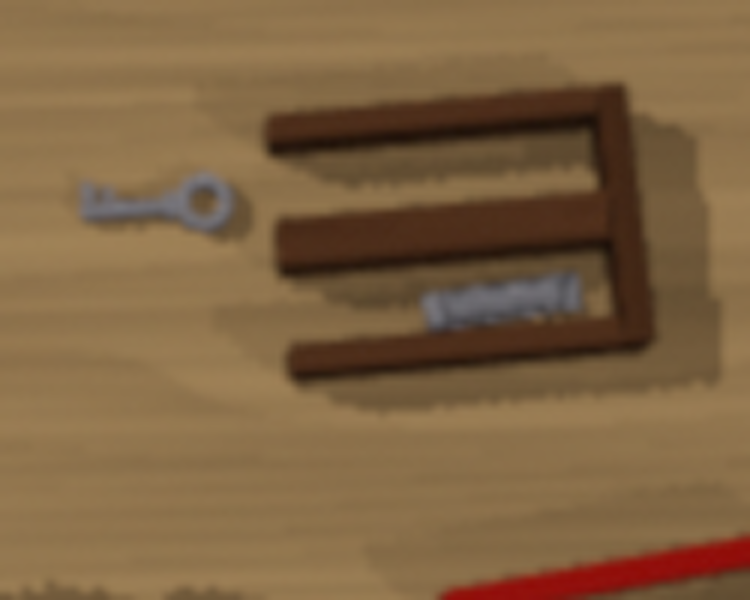

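View pics/f1.png

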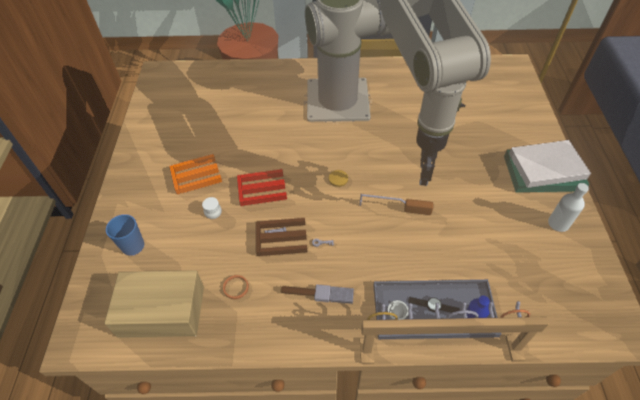

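The pick stands upright on its base, with the handle at scene px (418,207) and the shank level. The key lies flat just outside the stand at (322,242). The slide is still at (273,230), and the gripper is well clear.

```bash
python3 -c "
from bench import *
print(finish_job())"
```

```text
the job is handed in; nothing more can be done
None
```

I gripped the hooked pick by its handle, lowered its toe into the slot behind the key and dragged the key out through the open end. I then set the pick down on its base near where it started, let go and handed the job in. The last reading before that was 14.05 s on the robot's clock.

**Key:** the last pictures show it flat on the dresser just in front of the stand. In the top view its bow end is about 40 px short of the stand's edge (6x crop), roughly 14 mm. The gripper never came near it.

**Pick and slide:** the pick stands upright with its shank level, and the gripper is open and clear above it. The hair slide sits at the same pixels as at the start.

**Checks that were less clear:**
- Measured positions wandered by 2 to 3 mm, and the arm sagged by about 1 cm on the fast sideways moves. I corrected for both along the way.
- When setting the pick down, the wrist force showed no clear rise on contact. I took it as seated because its height stopped changing over two steps.
- In the readings I saw, the wrist force never went above about 3 N.

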